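Charge the collecting canister with cedar blocks

ROBOT

A 6-joint arm with a two-finger parallel gripper is mounted at the origin on the work surface. World frame = base frame: x ahead of the robot, y to its left, z up, the work surface at z = 0. Lengths are in mm, angles in rad, forces in N, time in s.
With the tool pointing down it reaches from about 400 to 925 mm from the base axis. Payload 12.5 kg.
Tool frame: the origin (TCP) lies midway between the tips of the shut fingers; the grasp point (between the pads) lies 19 mm behind it; z points along the fingers, y is the line along which they close (so a half turn about z gives the same grasp; the last joint's range is limited). The gripper opens to 95 mm and grips with 3 to 60 N. Pads are 20 mm wide; open, the fingers measure 119 mm over their backs; the gripper's body (75 mm by 180 mm) begins 59 mm behind the grasp point.
Start: joints at [1.2, 0.491, 1.559, -0, 1.092, -0.106], TCP at [163.555, 603.238, 214.661] pointing down, gripper open.
Joint ranges: [-3.1, 3.1], [-0.84, 2.19], [0.05, 2.79], [-1.13, 4.28], [0.06, 2.93], [-2.69, 2.69]. Speed limits (rad/s): [2.22, 2.22, 2.79, 3.14, 3.14, 3.14].

INTERFACE

Orientations are given as [roll, pitch, yaw] about the fixed x, y, z axes, in that order (R = Rz(yaw) Ry(pitch) Rx(roll)).
In Python, from cell import env gives the robot as it stands.
- The arm moves only by the tool carry_out, never from a script. Its argument "series" is a list of rows, each a list of 4 numbers: the shift along the world's x, y, z normalised to -1 to 1, where 1 is 5 cm, then the turn about the world's z normalised to -1 to 1, where 1 is 6 degrees. In form: [[x, y, z, turn], ...]. A call has exactly 5 rows; each row shifts and turns the commanded pose from where the row before left it; what a row does not reach is not made up. A row lasts 1/10 s, in which the tool goes at most 50 mm and 8.59 degrees, less where a joint would pass 70% of its speed; a pose out of reach is approached as far as the arm can. A call with a number of a shift or a turn outside -1 to 1 is refused whole. A call with a gripper value outside its range is refused whole. "fingers" is the closure, from -1 (fully open) to 1 (shut), set as the call begins (left out, the last holds). The fingers move at their own pace and stop on an object; the grip force is fixed at half the most. Time passes only in rows, so rows that do not move let the fingers close, or fill a call up. It gives the time, the measured TCP pose, the force, the opening and the grip force at its end, in the units of the state.
- env.state(): the state, without advancing time (a new reading comes with each control period).
- env.read_camera(name): name is "scene" or "top"; returns the picture (480x640x3 uint8, red, green, blue); there is no depth.
- env.calibration(name): a dict with "K" (3x3 intrinsics, pixels), "pose" (4x4, takes a point from camera to world coordinates). Camera axes: x right, y down, z forward; pixel columns grow to the right and rows downward; lengths in mm; the calibration is good to about 2 mm. A picture is of the moment at which its call begins. calibration takes no time and is no camera call.
- env.job_done(): hands the job in; it is judged then, once.
Trained networks look in the newest picture that a camera, given by its name, has taken for a name from the list of things; names that differ only in an ending like _2 or _b are one class to them, and where a whole thing is asked for, a point or a joint stands for the part that bears it (a point fixed in the world has none). Each returns a list of dicts, best first, with "conf" (0 to 1); they miss things now and then, are a little off and sometimes report something else, mostly with a low value. They report only what shows in the picture. A call takes as long as a camera call. They do not tell look-alikes from the thing itself.
- env.look_for(camera, label): "position" ([row, column] as shares, 0 to 1, of the picture: columns of its width, rows of its height, amid what is visible of it).
The state is a dict: "t": time; "joints": joint angles; "qvel": joint speeds; "tau": joint torques, N m; "eef_pos": TCP position; "tcp_rot": TCP orientation; "ft_force": force on the tool from outside, world axes, zero at the start; "moment": the same for the moment, N m; "opening": opening from 0.0 (shut) to 1.0 (fully open); "grip_force": force on a finger pad.
Only numpy, scipy, OpenCV 4.12 (cv2) and the standard library are available. Lean on these libraries where they do the work, as an engineer would, in place of code of your own. Each camera call takes 0.05 s, during which the arm holds its last target. There are 200 camera calls.

TASK

Lift the loose lid off the aluminium canister that leans under the loupe and lay it, knob up, wholly on the round cork mat. Then pick up the little tray by its handle, tip its three cedar blocks into the open canister, and set the empty tray back flat on the bare desk. Do not knock the loupe, do not drop the lid or the tray, and leave the other things on the desk where they are.

Things in the scene. Friction and masses are not known exactly. Their poses are not given: they have to be found in the camera images.
- stand: fixed dark wooden inspection stand. Base plate 215 x 100 x 10 mm, reaching from x = -87 to +128 mm, y = +-50 mm; origin on the desk, z up. Carries the canister, leaning 30 degrees towards the stand's -x (roughly towards the robot). A steel post 12 mm thick stands at x = +116 mm, 270 mm tall, and holds the loupe on a short arm
- canister: fixed open aluminium canister held by the stand, 98 mm outside and 90 mm inside diameter, 105 mm long, floor 5 mm thick. Origin at the centre of its outer bottom; its z axis is the canister's axis and points out of the mouth, tilted 30 degrees from vertical towards the stand's -x; its y axis is level
- mouth (a point): centre of the canister's mouth, on its axis 105 mm from the canister's origin, about 126 mm above the desk
- loupe: fixed black loupe on the stand: level ring 90 mm across and 14 mm thick with a glass lens, its underside 255 mm above the desk. Origin centre of the underside. It hangs above the back half of the lid, so that a gripper coming straight down on the lid's knob would hit it
- lid: loose aluminium lid resting in the canister's mouth, not screwed, 130 g. Along its z axis from the origin (centre of the underside): plug 82 mm across from 0 to 10 mm (sits inside the mouth with 4 mm play all round), knurled disc 106 mm across from 10 to 16 mm (rests on the rim), round knurled knob 36 mm across from 16 to 46 mm. z points out of the knob; at the start along the canister's axis
- cork_mat: fixed round cork mat 160 mm across, 4 mm thick, flat on the desk; origin centre of its underside. On the left or the right of the stand
- tray: loose aluminium scoop tray, 140 g, on the desk, on the other side than the mat. Origin centre of the pan's underside, z up. Pan x = -55 to +55 mm, 62 mm wide, floor 3 mm, walls 24 mm high, 3 mm thick at both sides and the back (-x); front (+x) open, no sill. Upright wooden handle fin behind the back wall: 12 mm thick in y, x = -106 to -54 mm, z = 8 to 54 mm
- handle (a point): middle of the tray's handle fin, at x = -85, z = 40 mm in the tray's frame
- lip (a point): middle of the tray's open front edge, on the floor, at x = +55, z = 3 mm in the tray's frame
- block1: loose cedar block 26 x 22 x 16 mm (x, y, z), 12 g, lying in the tray nearest the handle; origin at its centre
- block2: loose cedar block 26 x 22 x 16 mm (x, y, z), 12 g, lying in the tray in the middle; origin at its centre
- block3: loose cedar block 26 x 22 x 16 mm (x, y, z), 12 g, lying in the tray nearest the lip; origin at its centre
- fork_a: brass forceps stand: round foot 50 mm across and 8 mm high, stem and a two-tined fork, 73 mm tall in all; origin centre of the underside; a bystander beside the inspection stand, loose
- fork_b: brass forceps stand: round foot 50 mm across and 8 mm high, stem and a two-tined fork, 73 mm tall in all; origin centre of the underside; a bystander beside the inspection stand, loose
- spreading_board: balsa spreading board 160 x 66 x 22 mm with a groove along its long (x) axis, lying crosswise between the robot and the stand; origin centre of the underside, z up; a loose bystander
- petri_dish: open glass petri dish, 94 mm across, 17 mm high; origin centre of the underside, z up; a loose bystander
- spare_canister: small closed upright canister, 68 mm across, 98 mm tall; origin centre of the underside, z up; a loose bystander
- spirit_jar: amber glass jar with black cap, 66 mm across, 110 mm tall; origin centre of the underside, z up; a loose bystander
- pin_box: cardboard pin box 94 x 72 x 40 mm; origin centre of the underside, z up; a loose bystander
Things that resemble listed ones, but are neither listed nor needed, are in the scene too. Leave any pink look-alike of the lid alone.

How it is judged (in metres and radians):
On the way, in this order (a step that is already met when the one before it is completed fails the run):
1. the lid is lifted clear of the canister (z of lid in the frame of canister above 0.112 m), for 0.1 s.
2. the lid lies knob up on the cork mat, released (horizontal distance between lid and cork_mat below 0.03 m and height (world z) of lid below 0.009 m and angle between lid's own z axis and vertical below 0.08 rad and linear speed of lid below 0.03 m/s and contact force between the fingers and lid below 0.1 N), for 0.2 s.
3. the tray, held in the gripper, is tipped with its lip at the canister's mouth (angle between tray's own z axis and vertical above 0.35 rad and distance between lip and mouth below 0.09 m and contact force between the fingers and tray above 0.5 N), for 0.1 s.
4. all three cedar blocks are inside the canister (x of block1 in the frame of canister between -0.04 and 0.04 m and y of block1 in the frame of canister between -0.04 and 0.04 m and z of block1 in the frame of canister between 0.003 and 0.098 m and x of block2 in the frame of canister between -0.04 and 0.04 m and y of block2 in the frame of canister between -0.04 and 0.04 m and z of block2 in the frame of canister between 0.003 and 0.098 m and x of block3 in the frame of canister between -0.04 and 0.04 m and y of block3 in the frame of canister between -0.04 and 0.04 m and z of block3 in the frame of canister between 0.003 and 0.098 m), for 0.3 s.
At the end, for the whole second after the job is handed in: The lid lies level (within 5 degrees), knob up, on the cork mat, its centre within 30 mm of the mat's centre; all three cedar blocks are inside the canister; the tray stands level (within 3 degrees) on the bare desk; all are at rest and released (all of step 2 and all of step 4 and linear speed of each of block1, block2, block3, tray below 0.03 m/s and height (world z) of tray below 0.003 m and angle between tray's own z axis and vertical below 0.06 rad and contact force between the fingers and tray below 0.1 N); the robot touches nothing.
It fails at once if the loupe is struck or pushed (more than 8 N) (contact force between loupe and anything else above 8 N).
It fails at once if the lid is dropped (falls faster than 0.8 m/s out of the gripper) (linear speed of lid above 0.8 m/s and contact force between the fingers and lid below 0.1 N).
It fails at once if the tray is dropped (falls faster than 0.8 m/s out of the gripper) (linear speed of tray above 0.8 m/s and contact force between the fingers and tray below 0.1 N).
It fails at once if a bystander (forceps stands, spreading board, petri dish, spare canister, jar or pin box) is shifted by more than 20 mm or tipped (distance of any of fork_a, fork_b, spreading_board, petri_dish, spare_canister, spirit_jar, pin_box from where it was at the start of the episode above 0.02 m or angle between any of fork_a, fork_b, spreading_board, petri_dish, spare_canister, spirit_jar, pin_box's own z axis and vertical above 0.35 rad).
It also fails if it takes over 72 s, if anything falls off the work surface, if the arm or the gripper's body presses on something with over 40 N, if the wrist force passes 120 N, or if a joint passes its speed limit or range.

## Working session

There is one attempt and no reset: what is moved stays moved. The work goes in short steps, Python scripts to look and compute and a tool call to move; the robot and the scene stay as the last step left them, time stands still between calls to the robot, and variables do not carry over. Pictures are saved under pics/ and viewed, at most 10 in all, crops included, and the job is handed in when it is done.

Besides the shell and the picture viewer there is one more tool, called as name([rows], argument=value, ...), one row to a line, values as JSON. carry_out: Moves the arm, as the interface text tells. Its arguments: {"type":"object","properties":{"series":{"type":"array","items":{"type":"array","items":{"type":"number","minimum":-1,"maximum":1}}},"fingers":{"type":"number"}},"required":["series"]}

```bash
ls; mkdir -p pics; cat > h.py <<'E'
import numpy as np, cv2
from cell import env
def cal(c):
    d=env.calibration(c); return np.array(d["K"],float),np.array(d["pose"],float)
def proj(c,P):
    K,T=cal(c); P=np.atleast_2d(P); q=(P-T[:3,3])@T[:3,:3]; q=q@K.T; return q[:,:2]/q[:,2:]
def ray(c,uv):
    K,T=cal(c); d=T[:3,:3]@np.linalg.solve(K,[uv[0],uv[1],1]); return T[:3,3],d/np.linalg.norm(d)
def atz(c,uv,z):
    o,d=ray(c,uv); return o+d*(z-o[2])/d[2]
def tri(a,b):
    o1,d1=ray(*a);o2,d2=ray(*b)
    s=np.linalg.lstsq(np.c_[d1,-d2],o2-o1,rcond=None)[0]
    p,q=o1+s[0]*d1,o2+s[1]*d2
    return (p+q)/2,np.linalg.norm(p-q)
def snap(c,name):
    im=env.read_camera(c); cv2.imwrite(f"pics/{name}.png",im[:,:,::-1]); return im
E
python3 - <<'E'
from h import *
np.set_printoptions(precision=1,suppress=True)
print(env.state())
for c in("scene","top"):
    snap(c,c+"0"); K,T=cal(c); print(c,K.tolist(),T)
for l in "stand canister mouth loupe lid cork_mat tray handle lip block1 fork_a spreading_board petri_dish spare_canister spirit_jar pin_box".split():
    for c in("scene","top"):
        r=env.look_for(c,l); print(l,c,[(np.array(d["position"])[::-1]*[640,480],round(d["conf"],2)) for d in r[:4]])
E
```

```text
pics
{'t': 0.0, 'joints': array([ 1.2,  0.5,  1.6,  0. ,  1.1, -0.1]), 'qvel': array([-0.,  0.,  0., -0.,  0.,  0.]), 'tau': array([ -0. , -61.3, -25.8,   0.1,   0. ,  -0. ]), 'eef_pos': array([163.5, 603. , 214.1]), 'tcp_rot': array([-3.1, -0. ,  2.9]), 'ft_force': array([ 0.5, -0.2,  0.6]), 'moment': array([-0. , -0.1,  0. ]), 'grip_force': 0.0, 'opening': 0.9962816215550254}
scene [[591.4952274157763, 0.0, 326.30563102978823], [0.0, 591.4952274157763, 231.11390661385317], [0.0, 0.0, 1.0]] [[  -0.5    0.7   -0.5 1216.4]
 [   0.8    0.4   -0.3  434.5]
 [  -0.    -0.6   -0.8 1316.6]
 [   0.     0.     0.     1. ]]
top [[586.9398102068347, 0.0, 326.0478441565762], [0.0, 586.9398102068347, 233.89881085562965], [0.0, 0.0, 1.0]] [[  -0.    -1.     0.2  227.5]
 [  -1.     0.    -0.    11.5]
 [   0.    -0.2   -1.  1619.7]
 [   0.     0.     0.     1. ]]
stand scene [(array([293.1, 286.4]), 0.79)]
stand top [(array([330.8, 176.5]), 0.85)]
canister scene [(array([303.7, 289.3]), 0.64), (array([290.3, 245.2]), 0.24)]
canister top [(array([344.3, 185.7]), 0.6)]
mouth scene [(array([303.4, 287.
[... 1178 characters left out ...]
y([292.1, 185.9]), 0.63), (array([364. , 206.6]), 0.63)]
spreading_board scene [(array([350.6, 217.8]), 0.7)]
spreading_board top [(array([338.6, 296. ]), 0.8)]
petri_dish scene [(array([388.7, 360. ]), 0.55)]
petri_dish top [(array([237.6, 187.9]), 0.85)]
spare_canister scene [(array([436.1, 306. ]), 0.72), (array([197.1, 258.7]), 0.56), (array([388. , 357.8]), 0.18)]
spare_canister top [(array([427.9, 175.3]), 0.68), (array([338. , 294.2]), 0.53), (array([365.6, 205. ]), 0.29)]
spirit_jar scene [(array([483.5, 377. ]), 0.87)]
spirit_jar top [(array([160.8, 202.9]), 0.61)]
pin_box scene [(array([163.3, 206.9]), 0.83), (array([426.8, 321.4]), 0.47)]
pin_box top [(array([496.3, 202.6]), 0.9)]
```

View pics/scene0.png

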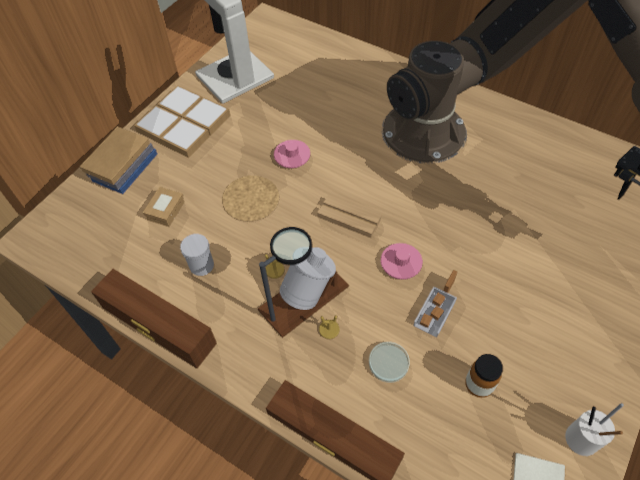

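View pics/top0.png

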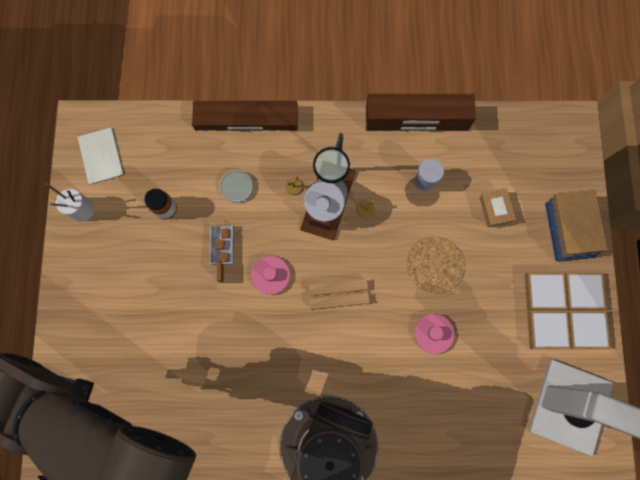

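The pink lids (scene (290,155) and (401,262); top (435,334) and (270,275)) are look-alikes. The aluminium lid is the one at scene (317,265), top (325,201), in the leaning canister under the loupe. I'll confirm this in an enlarged crop.

```bash
python3 - <<'E'
import cv2,numpy as np
s=cv2.imread("pics/scene0.png");t=cv2.imread("pics/top0.png")
f=lambda im,x,y,w,h,k:cv2.resize(im[y:y+h,x:x+w],None,fx=k,fy=k,interpolation=cv2.INTER_CUBIC)
a=f(s,255,225,100,110,4); b=f(t,280,130,100,110,4)
cv2.imwrite("pics/crop1.png",np.hstack([a,b]))
a=f(s,405,260,60,80,6.5); b=f(t,200,215,50,80,6.5)
cv2.imwrite("pics/crop2.png",np.hstack([a,b]))
E
```

```text
(no output)
```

View pics/crop1.png

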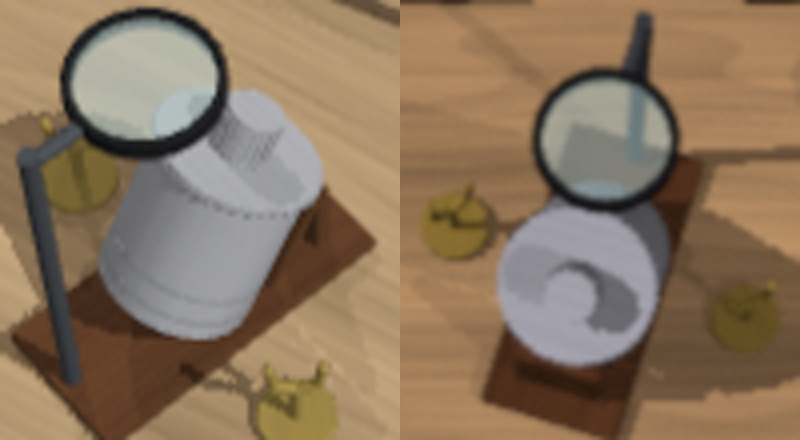

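View pics/crop2.png

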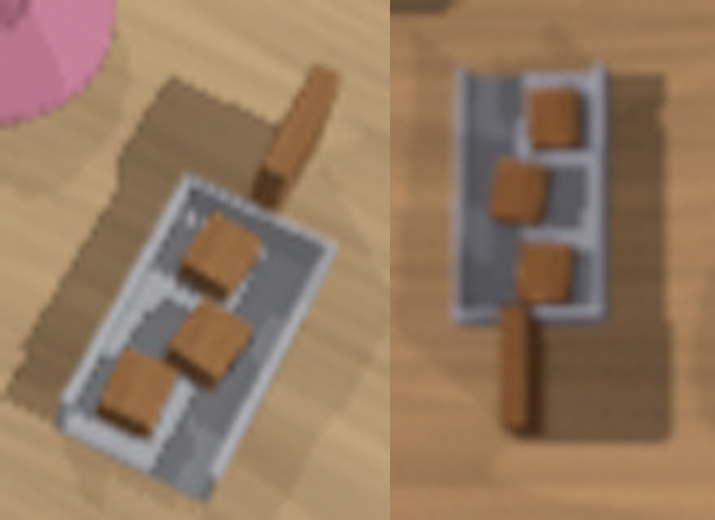

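Crop 1 shows the grey aluminium lid in the leaning canister, with its knob top at scene (319,252), top (323,204). It is partly under the loupe ring, whose centre is at scene (291,246), top (331.5,165). Crop 2 shows the tray with three blocks, handle towards the robot and lip away: fin tail at top (219,281), pan rim corners at top (210,264), (233,264), (211,226) and (233,225).

```bash
python3 - <<'E'
from h import *
from scipy.optimize import least_squares
np.set_printoptions(precision=1,suppress=True)
for n,a,b in [("loupe",(291.2,245.7),(331.5,165)),("knobtop",(318.7,252.5),(323,204.2)),("posttop",(262.5,264),(341.2,134.5)),("cornerR",(348.7,285),(301.2,230)),("mat",(251,198.5),(436,265)),
   ("rimBL",(433.8,287.4),(210,264.2)),("fintail",(454.5,271),(219.2,281.5))]:
    print(n,*tri(("scene",a),("top",b)))
print("mat z4",atz("scene",(251,198.5),4),atz("top",(436,265),4))
# stand fit
def can2w(p,x,y,yaw,x0):   # canister origin at stand x0,z0 ; mouth height 126
    s,c=.5,3**.5/2; p=np.atleast_2d(p); z0=126-105*c
    q=np.c_[c*p[:,0]-s*p[:,2]+x0,p[:,1],s*p[:,0]+c*p[:,2]+z0]; return st2w(q,x,y,yaw)
def st2w(q,x,y,yaw):
    c,s=np.cos(yaw),np.sin(yaw); q=np.atleast_2d(q)
    return np.c_[x+c*q[:,0]-s*q[:,1],y+s*q[:,0]+c*q[:,1],q[:,2]]
def res(v):
    x,y,yaw,x0,xl=v; r=[]
    for c,P,uv in [("scene",[-87,-50,10],(348.7,285)),("top",[-87,50,10],(301.2,230)),("top",[-87,-50,10],(335,240)),("top",[128,-50,10],(356.2,170)),("scene",[128,50,10],(258,309.5)),("scene",[xl,0,262],(291.2,245.7)),("top",[xl,0,262],(331.5,165)),("scene",[116,0,10],(272.5,320)),("top",[116,0,270],(341.2,134.5))]:
        r.append(proj(c,st2w(P,x,y,yaw))[0]-uv)
    for c,uv in [("scene",(318.7,252.5)),("top",(323,204.2))]: r.append(proj(c,can2w([0,0,141],x,y,yaw,x0))[0]-uv)
    r.append(proj("top",can2w([0,0,111],x,y,yaw,x0))[0]-(324.3,201.5))
    return np.ravel(r)
o=least_squares(res,[670,0,-.3,0,50],loss="soft_l1"); v=o.x
print("stand",v,"yawdeg",np.degrees(v[2])); print(res(v).reshape(-1,2))
print("mouth",can2w([0,0,105],*v[:4]),"knobtop",can2w([0,0,141],*v[:4]),"loupe",st2w([v[4],0,255],*v[:3]))
# tray fit
def rt(w):
    x,y,yaw=w;r=[]
    for c,P,uv in [("top",[-55,31,24],(210,264.2)),("top",[-55,-31,24],(233.1,263.9)),("top",[55,31,24],(210.8,225.8)),("top",[55,-31,24],(232.6,225.5)),("scene",[-55,31,24],(433.8,287.4)),("scene",[-55,-31,24],(456.2,297.2)),("top",[-106,0,54],(219.2,281.5))]:
        r.append(proj(c,st2w(P,x,y,yaw))[0]-uv)
    return np.ravel(r)
o=least_squares(rt,[600,280,0],loss="soft_l1");w=o.x
print("tray",w,np.degrees(w[2]));print(rt(w).reshape(-1,2));print("handle",st2w([-85,0,40],*w))
for n,l,z in [("board",(338.6,296),22),("petri",(237.6,187.9),10),("forkL",(294,188),20),("forkR",(366,209),20),("pink",(270,275),20),("pink2",(435,334),20)]: print(n,atz("top",l,z))
np.save("fit.npy",np.r_[v,w])
E
```

```text
loupe [683.   -4.7 257.6] 3.2650445878500323
knobtop [612.3  16.5 152. ] 3.959102965888792
posttop [756.9 -27.4 267.7] 5.612460465058445
cornerR [576.7  78.9   0.9] 5.0425217090376115
mat [ 477.6 -299.2   -5.8] 4.630397317358983
rimBL [483.3 296.7  46.2] 52.17844692730051
fintail [426.2 295.7  43.7] 1.764867918005115
mat z4 [ 482.4 -291.5    4. ] [ 477.2 -299.4    4. ]
stand [645.9   6.2  -0.3  35.1  38.2] yawdeg -17.875996891109065
[[-26.3 -26.7]
 [ -1.5  -0.9]
 [ -1.4  -0.2]
 [  0.2  -0.2]
 [ 22.5  25.9]
 [ -1.   -1.7]
 [ -0.2   0. ]
 [ -0.7  -2. ]
 [ -0.2   0.5]
 [ -0.7  -1.2]
 [ -0.9  -0.2]
 [ -0.4  -0.2]]
mouth [[629.3  11.6 126. ]] knobtop [[612.2  17.1 157.2]] loupe [[682.2  -5.5 255. ]]
tray [531.1 295.5   0. ] 1.6540247344456664
[[  0.1   0.5]
 [ -0.4   0.2]
 [ -0.2  -0.2]
 [  0.3  -0.5]
 [ 21.4   7.8]
 [-24.2 -13. ]
 [  0.2  -0. ]]
handle [[446.2 293.   40. ]]
board [389.3 -27.4  22. ]
petri [698.4 258.2  10. ]
forkL [695.2  97.1  20. ]
forkR [ 633.9 -105.8   20. ]
pink [447.3 160.4  20. ]
pink2 [ 287.2 -286.3   20. ]
```

```bash
cat >> h.py <<'E'
V=None
def st2w(q):
    x,y,yaw=V[:3]; c,s=np.cos(yaw),np.sin(yaw); q=np.atleast_2d(q)
    return np.c_[x+c*q[:,0]-s*q[:,1],y+s*q[:,0]+c*q[:,1],q[:,2]]
def can2w(p):
    s,c=.5,3**.5/2; p=np.atleast_2d(p)
    return st2w(np.c_[c*p[:,0]-s*p[:,2]+V[3],p[:,1],s*p[:,0]+c*p[:,2]+126-105*c])
try: V=np.load("fit.npy")
except Exception: pass
def circ(r,z,cx=0,n=120):
    a=np.linspace(0,2*np.pi,n); return np.c_[cx+r*np.cos(a),r*np.sin(a),0*a+z]
E
python3 - <<'E'
from h import *
def draw(c,x,y,w,h,k):
    im=cv2.imread(f"pics/{c}0.png")[y:y+h,x:x+w]; im=cv2.resize(im,None,fx=k,fy=k,interpolation=cv2.INTER_NEAREST)
    for P,col in [(st2w(circ(45,269,V[4])),(0,255,0)),(st2w(circ(45,255,V[4])),(0,200,255)),(can2w(circ(18,141)),(0,0,255)),(can2w(circ(53,111)),(255,0,0)),(can2w(circ(49,105)),(255,0,255))]:
        q=(proj(c,P)-[x,y]+.5)*k; cv2.polylines(im,[np.round(q).astype(int)],True,col,1)
    return im
a=draw("top",305,143,48,80,7); b=draw("scene",268,225,70,80,6)
b=cv2.copyMakeBorder(b,0,560-b.shape[0],0,0,cv2.BORDER_CONSTANT)
cv2.imwrite("pics/ov.png",np.hstack([a,b]))
E
```

```text
(no output)
```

View pics/ov.png

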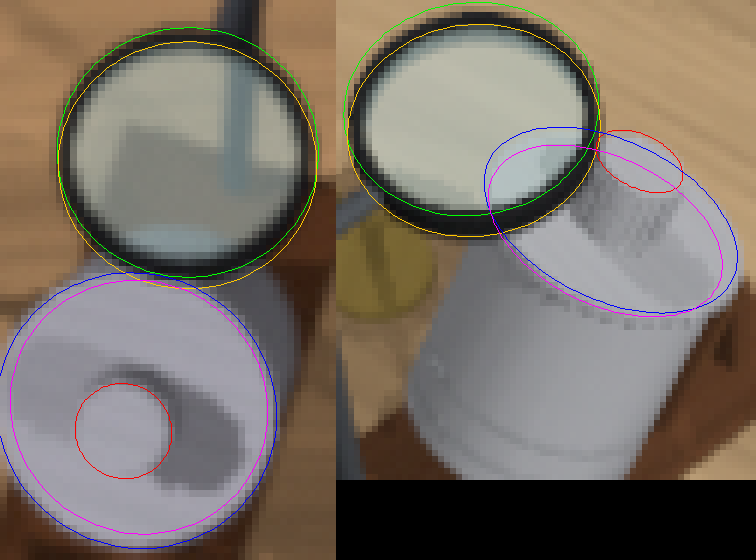

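carry_out([
  [0.27,-0.43,0.04,0],
  [0.27,-0.43,0.04,0],
  [0.27,-0.43,0.04,0],
  [0.27,-0.43,0.04,0],
  [0.27,-0.43,0.04,0],
], fingers=-1)

```text
t: 2.2
eef_pos: [231.5, 494.9, 224.8]
tcp_rot: [3.141, 0.0, 2.877]
ft_force: [0.1, 0.4, 0.2]
opening: 1.003
grip_force: 0.0
```

carry_out([
  [0.27,-0.43,0.04,0],
  [0.27,-0.43,0.04,0],
  [0.27,-0.43,0.04,0],
  [0.27,-0.43,0.04,0],
  [0.27,-0.43,0.04,0],
])

```text
t: 2.7
eef_pos: [299.0, 387.4, 234.9]
tcp_rot: [3.141, 0.0, 2.877]
ft_force: [-0.8, 0.3, 0.4]
opening: 0.998
grip_force: 0.0
```

carry_out([
  [0.27,-0.43,0.04,0],
  [0.27,-0.43,0.04,0],
  [0.27,-0.43,0.04,0],
  [0.27,-0.43,0.04,0],
  [0.27,-0.43,0.04,0],
])

```text
t: 3.2
eef_pos: [366.5, 279.8, 244.9]
tcp_rot: [3.141, 0.0, 2.877]
ft_force: [0.6, 0.1, -0.4]
opening: 1.0
grip_force: 0.0
```

carry_out([
  [0.27,-0.43,0.04,0],
  [0.27,-0.43,0.04,0],
  [0.27,-0.43,0.04,0],
  [0.27,-0.43,0.04,0],
  [0.27,-0.43,0.04,0],
])

```text
t: 3.7
eef_pos: [434.0, 172.3, 254.9]
tcp_rot: [3.141, 0.0, 2.877]
ft_force: [0.6, -0.2, 0.1]
opening: 0.999
grip_force: 0.0
```

carry_out([
  [0.27,-0.43,0.04,0],
  [0.27,-0.43,0.04,0],
  [0.27,-0.43,0.04,0],
  [0.27,-0.43,0.04,0],
  [0.27,-0.43,0.04,0],
])

```text
t: 4.2
eef_pos: [501.5, 64.7, 264.9]
tcp_rot: [3.141, 0.0, 2.877]
ft_force: [-0.4, -0.3, -0.2]
opening: 1.003
grip_force: 0.0
```

carry_out([
  [0.133,-0.09,-0.524,-0.09],
  [0.133,-0.09,-0.524,-0.09],
  [0.133,-0.09,-0.524,-0.09],
  [0.133,-0.09,-0.524,-0.09],
  [0.133,-0.09,-0.524,-0.09],
])

```text
t: 4.7
eef_pos: [534.6, 43.0, 132.8]
tcp_rot: [3.141, 0.0, 2.829]
ft_force: [0.1, 0.0, -0.0]
opening: 1.001
grip_force: 0.0
```

carry_out([
  [0.22,-0.07,0,0],
  [0.22,-0.07,0,0],
  [0.22,-0.07,0,0],
  [0.22,-0.07,0,0],
  [0.22,-0.07,0,0],
])

```text
t: 5.2
eef_pos: [590.6, 25.5, 134.6]
tcp_rot: [3.141, 0.001, 2.83]
ft_force: [-0.0, 0.8, 0.5]
opening: 1.001
grip_force: 0.0
```

```bash
python3 - <<'E'
from h import *
a=snap("scene","s1")[200:310,240:360]; b=snap("top","t1")[130:240,270:380]
f=lambda m,k:cv2.resize(m,None,fx=k,fy=k,interpolation=cv2.INTER_CUBIC)[:,:,::-1]
cv2.imwrite("pics/c3.png",np.hstack([f(a,3.4),f(b,3.4)])); s=env.state(); print(s["eef_pos"],s["tcp_rot"],s["ft_force"])
E
```

```text
[590.78864279  25.26140651 134.08659539] [3.14117992e+00 1.49172700e-03 2.82934895e+00] [-0.45800867 -0.4635957   0.59059264]
```

View pics/c3.png

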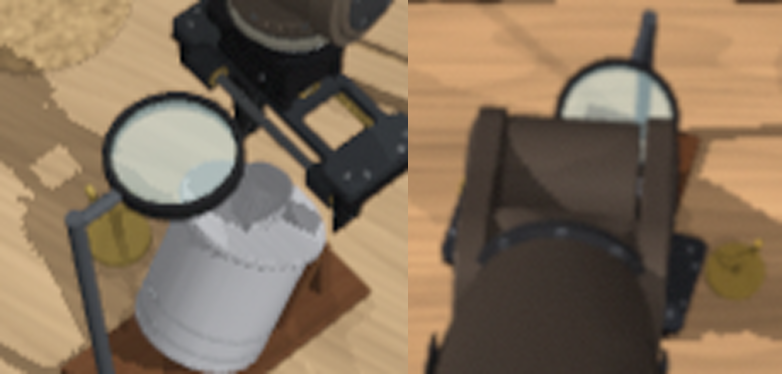

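The gripper straddles the knob in front of the loupe, with its body still clear of the ring. I'll creep in the last 11 mm while watching the force.

carry_out([
  [0.04,-0.018,0,0],
  [0.04,-0.018,0,0],
  [0.04,-0.018,0,0],
  [0.02,-0.009,0,0],
  [0,0,0,0],
])

```text
t: 5.8
eef_pos: [596.3, 22.6, 133.7]
tcp_rot: [3.141, 0.0, 2.83]
ft_force: [0.1, 0.6, 0.1]
opening: 1.002
grip_force: 0.0
```

```bash
python3 - <<'E'
from h import *
a=snap("scene","s2")[215:300,260:350]
cv2.imwrite("pics/c4.png",cv2.resize(a,None,fx=7,fy=7,interpolation=cv2.INTER_CUBIC)[:,:,::-1]); s=env.state(); print(s["eef_pos"],s["tcp_rot"],s["ft_force"])
E
```

```text
[596.23158558  22.59259375 133.64247617] [ 3.14152736e+00 -1.17676491e-04  2.82968065e+00] [ 0.15473731 -0.83891768  1.4387954 ]
```

View pics/c4.png

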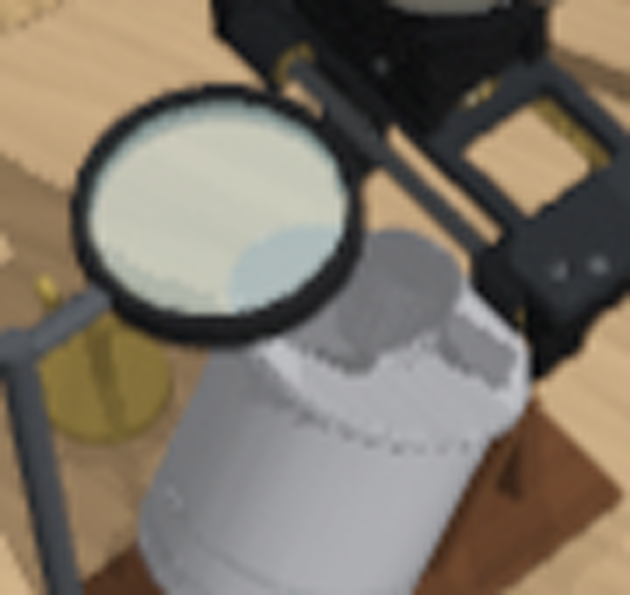

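```bash
python3 - <<'E'
from h import *
np.set_printoptions(precision=0,suppress=True)
e=np.array([np.cos(V[2]),np.sin(V[2]),0]); n=np.array([-e[1],e[0],0]); t=np.array([596.3,22.6,133.7])
for z in (78,100,130):
  for f in (10,20,30,37.5):
    P=[t+e*f+n*y+[0,0,z] for y in (-90,-30,0,30,60,90)]
    print(z,f,((proj("scene",P)-[260,215])*7).tolist())
E
```

```text
78 10 [[244.06482766154403, -19.471854189009946], [359.4133376578919, 93.75105373344357], [418.7952662527481, 152.0387128784643], [479.3610362798342, 211.48839803908214], [541.1464058701804, 272.1352084079721], [604.1885879090578, 334.0156711243468]]
78 20 [[220.3402443042678, -3.42229567985396], [335.52971838472195, 110.41544118510848], [394.8343421302374, 169.02413096957844], [455.32446449515135, 228.80440766306265], [517.0359915118503, 289.79175594416694], [580.0062940163169, 352.02310810576995]]
78 30 [[196.49191478610118, 12.710976470110921], [311.5190754739887, 127.16845721051214], [370.7447187369823, 186.10078139006478], [431.1574932101177, 246.21435743055594], [492.7934528906198, 307.54506076930306], [555.6901266868995, 370.13023445020985]]
78 37.5 [[178.5238756671394, 24.866262436224304], [293.4271232161763, 139.79180791514764], [352.5924172722347, 198.9685834881066], [412.946050434012, 259.333928773861], [474.52418770197875, 320.9240157910003], [537.3644766064965, 383.7764993757028]]
100 10 [[240.1460267743277, -59.23843664538228], [357.0012506970371, 54.7516704461581], [41
[... 1243 characters left out ...]
86425, 16.771018569048323], [390.13585848951584, 76.38622376516739], [452.62572289700034, 137.23348923398044], [516.4205424891045, 199.35140803667883], [581.5616249953807, 262.78020209420754]]
130 30 [[185.4540496368245, -82.50777328770732], [304.0837209067427, 33.824053987329506], [365.22358082379077, 93.77964138255103], [427.6305547169917, 154.97779889226135], [491.344446154343, 217.45755909361904], [556.4067434656304, 281.2596066919173]]
130 37.5 [[166.87663592032874, -70.14806845891943], [285.37330424020666, 46.67545654452306], [346.4484197116955, 106.88820666261884], [408.7919754709857, 168.35148700893433], [472.4439016205767, 231.10466388290877], [537.4458220187412, 295.1887734243494]]
```

The picture shows the body bar still short of the loupe ring, whose lower edge is at about (215,340) in the crop. I'll advance 5 mm more.

carry_out([
  [0.03,-0.01,0,0],
  [0.03,-0.01,0,0],
  [0.03,-0.01,0,0],
  [0.01,-0.003,0,0],
  [0,0,0,0],
])

```text
t: 6.35
eef_pos: [601.4, 20.9, 133.6]
tcp_rot: [3.142, -0.0, 2.83]
ft_force: [0.4, -0.1, -0.9]
opening: 0.999
grip_force: 0.0
```

carry_out([
  [0.02,-0.006,0,0],
  [0,0,0,0],
  [0,0,0,0],
  [0,0,0,0],
  [0,0,0,0],
], fingers=1)

```text
t: 6.85
eef_pos: [602.3, 20.6, 133.7]
tcp_rot: [3.141, 0.0, 2.83]
ft_force: [0.4, 0.2, -1.0]
opening: 0.635
grip_force: 0.0
```

carry_out([
  [0,0,0,0],
  [0,0,0,0],
  [0,0,0,0],
  [0,0,0,0],
  [0,0,0,0],
])

```text
t: 7.35
eef_pos: [602.2, 20.7, 133.6]
tcp_rot: [3.142, -0.0, 2.83]
ft_force: [-0.2, 0.2, -0.3]
opening: 0.343
grip_force: 29.7
```

carry_out([
  [0,0,0,0],
  [0,0,0,0],
  [0.02,-0.006,0,0],
  [0.02,-0.006,0,0],
  [0,0,0,0],
], fingers=0)

```text
t: 7.85
eef_pos: [604.5, 20.0, 133.7]
tcp_rot: [3.141, 0.0, 2.83]
ft_force: [-0.5, -0.5, 0.3]
opening: 0.497
grip_force: 0.0
```

carry_out([
  [0,0,0,0],
  [0,0,0,0],
  [0,0,0,0],
  [0,0,0,0],
  [0,0,0,0],
], fingers=1)

```text
t: 8.35
eef_pos: [604.2, 20.1, 133.6]
tcp_rot: [3.142, -0.0, 2.83]
ft_force: [-0.9, 0.8, -1.5]
opening: 0.358
grip_force: 30.0
```

carry_out([
  [-0.01,0.003,0.017,0],
  [-0.01,0.003,0.017,0],
  [-0.02,0.006,0.035,0],
  [-0.02,0.006,0.035,0],
  [0,0,0,0],
])

```text
t: 8.85
eef_pos: [601.3, 21.0, 139.2]
tcp_rot: [3.141, 0.0, 2.83]
ft_force: [0.4, 0.1, -1.0]
opening: 0.357
grip_force: 30.0
```

carry_out([
  [-0.02,0.006,0.035,0],
  [-0.02,0.006,0.035,0],
  [-0.02,0.006,0.035,0],
  [-0.02,0.006,0.035,0],
  [-0.02,0.006,0.035,0],
])

```text
t: 9.35
eef_pos: [596.2, 22.5, 147.8]
tcp_rot: [3.141, 0.0, 2.83]
ft_force: [-0.8, 0.4, -1.7]
opening: 0.358
grip_force: 30.0
```

carry_out([
  [-0.04,0.012,0.07,0],
  [-0.04,0.012,0.07,0],
  [-0.04,0.012,0.07,0],
  [-0.04,0.012,0.07,0],
  [-0.04,0.012,0.07,0],
])

```text
t: 9.85
eef_pos: [586.1, 25.5, 165.5]
tcp_rot: [3.141, 0.0, 2.83]
ft_force: [-1.1, 0.3, -2.3]
opening: 0.359
grip_force: 30.0
```

```bash
python3 - <<'E'
from h import *
a=snap("scene","s3")[180:300,250:370]
cv2.imwrite("pics/c5.png",cv2.resize(a,None,fx=5,fy=5,interpolation=cv2.INTER_CUBIC)[:,:,::-1]); s=env.state(); print(s["eef_pos"],s["opening"],s["ft_force"])
E
```

```text
[586.06957202  25.58009238 165.99668969] 0.3553073322748278 [ 0.40548497 -0.20416004 -1.31279976]
```

View pics/c5.png

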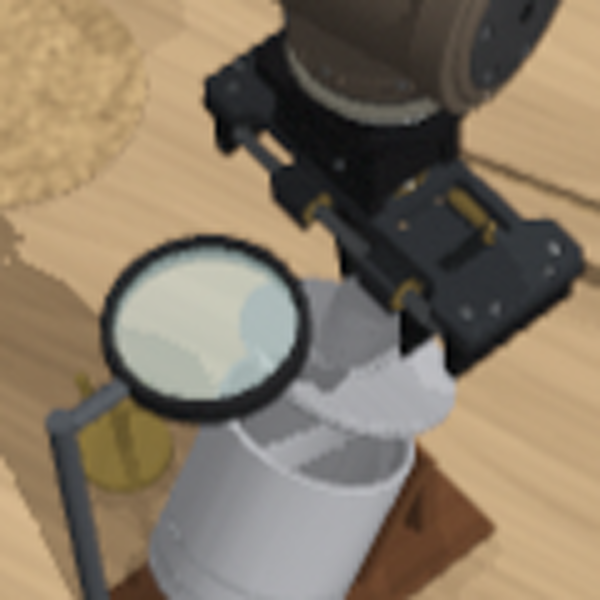

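The lid is out of the canister, held by the knob and clear of the loupe. Next I carry it to the mat.

carry_out([
  [-0.11,0.036,0.07,0],
  [-0.22,0.07,0.14,0],
  [-0.28,0.09,0.17,0],
  [-0.28,0.09,0.17,0],
  [-0.22,0.07,0.14,0],
])

```text
t: 10.4
eef_pos: [529.3, 43.8, 200.7]
tcp_rot: [3.141, 0.0, 2.83]
ft_force: [-0.8, -0.2, -1.4]
opening: 0.362
grip_force: 30.0
```

```bash
python3 - <<'E'
from h import *
im=cv2.imread("pics/top0.png"); h=cv2.cvtColor(im,cv2.COLOR_BGR2HSV)
s=env.state(); print(s["joints"],s["eef_pos"],s["opening"])
# mat: top-view model fit by local texture/colour: score inside vs ring outside
lab=cv2.cvtColor(im,cv2.COLOR_BGR2LAB).astype(float)
hp=np.abs(lab[:,:,0]-cv2.GaussianBlur(lab[:,:,0],(0,0),2)); 
best=[]
for x in range(460,500,2):
  for y in range(-315,-275,2):
    m=np.zeros(im.shape[:2],np.uint8); o=m.copy()
    a=np.linspace(0,6.28,80)
    f=lambda r:proj("top",np.c_[x+r*np.cos(a),y+r*np.sin(a),0*a+4]).round().astype(np.int32)
    cv2.fillPoly(m,[f(80)],1); cv2.fillPoly(o,[f(92)],1); o-=m
    best.append((hp[m>0].mean()-hp[o>0].mean(),x,y))
print(sorted(best)[-5:])
E
```

```text
[-4.19331699e-02  3.73858579e-01  1.80564078e+00  1.79936197e-04
  9.61587281e-01 -1.30119860e+00] [529.27960208  43.79074548 200.73064543] 0.3615071645555257
[(np.float64(1.855987594133203), 478, -301), (np.float64(1.8595297672784676), 480, -303), (np.float64(1.871577557428318), 478, -299), (np.float64(1.9196152691695576), 480, -299), (np.float64(1.9211367236111192), 480, -301)]
```

carry_out([
  [-0.04,-0.2,0,0],
  [-0.06,-0.339,0,0],
  [-0.0645,-0.339,0,0],
  [-0.0645,-0.339,0,0],
  [-0.0645,-0.339,0,0],
])

```text
t: 10.9
eef_pos: [515.9, -35.7, 199.7]
tcp_rot: [3.142, 0.0, 2.83]
ft_force: [0.0, 1.1, -1.4]
opening: 0.357
grip_force: 30.0
```

carry_out([
  [-0.0645,-0.339,0,0],
  [-0.0645,-0.339,0,0],
  [-0.0645,-0.339,0,0],
  [-0.0645,-0.339,0,0],
  [-0.0645,-0.339,0,0],
])

```text
t: 11.4
eef_pos: [499.6, -120.5, 199.7]
tcp_rot: [-3.142, 0.0, 2.83]
ft_force: [0.0, 0.6, -1.2]
opening: 0.355
grip_force: 30.0
```

carry_out([
  [-0.0645,-0.339,0,0],
  [-0.0645,-0.339,0,0],
  [-0.0645,-0.339,0,0],
  [-0.0645,-0.339,0,0],
  [-0.0645,-0.339,0,0],
])

```text
t: 11.9
eef_pos: [483.4, -205.2, 199.7]
tcp_rot: [-3.142, 0.0, 2.83]
ft_force: [-0.4, -0.1, -0.9]
opening: 0.354
grip_force: 30.0
```

carry_out([
  [-0.0645,-0.339,0,0],
  [-0.0645,-0.339,-0.1,0],
  [-0.0645,-0.339,-0.2,0],
  [-0.0645,-0.339,-0.3,0],
  [-0.0645,-0.339,-0.3,0],
])

```text
t: 12.4
eef_pos: [467.2, -290.0, 153.2]
tcp_rot: [3.141, -0.0, 2.83]
ft_force: [-0.9, 0.3, -2.2]
opening: 0.358
grip_force: 30.0
```

carry_out([
  [-0.024,-0.05,-0.4,0],
  [-0.024,-0.05,-0.4,0],
  [0,0,-0.4,0],
  [0,0,-0.4,0],
  [0,0,-0.3,0],
])

```text
t: 12.9
eef_pos: [464.6, -294.1, 57.2]
tcp_rot: [3.141, -0.002, 2.829]
ft_force: [0.0, -0.2, -1.2]
opening: 0.36
grip_force: 30.0
```

carry_out([
  [0,0,-0.12,0],
  [0,0,-0.04,0],
  [0,0,-0.04,0],
  [0,0,-0.04,0],
  [0,0,-0.04,0],
])

```text
t: 13.4
eef_pos: [465.6, -294.0, 46.0]
tcp_rot: [-3.141, 0.001, 2.83]
ft_force: [-0.1, -0.0, -0.4]
opening: 0.357
grip_force: 30.0
```

carry_out([
  [0,0,-0.04,0],
  [0,0,-0.04,0],
  [0,0,-0.04,0],
  [0,0,-0.04,0],
  [0,0,-0.04,0],
])

```text
t: 13.9
eef_pos: [468.5, -296.0, 38.5]
tcp_rot: [-3.138, 0.009, 2.83]
ft_force: [4.4, -3.0, 26.2]
opening: 0.351
grip_force: 29.8
```

carry_out([
  [0,0,-0.02,0],
  [0,0,-0.02,0],
  [0,0,-0.02,0],
  [0,0,-0.02,0],
  [0,0,-0.02,0],
])

```text
t: 14.4
eef_pos: [465.3, -293.7, 30.6]
tcp_rot: [3.141, -0.0, 2.83]
ft_force: [0.4, -0.3, 0.0]
opening: 0.052
grip_force: 0.0
```

```bash
python3 - <<'E'
from h import *
a=snap("scene","s4"); b=snap("top","t4")
for c in ("scene","top"): print(c,[(np.array(d["position"])[::-1]*[640,480],round(d["conf"],2)) for d in env.look_for(c,"lid")])
f=lambda m,k:cv2.resize(m,None,fx=k,fy=k,interpolation=cv2.INTER_CUBIC)[:,:,::-1]
cv2.imwrite("pics/c6.png",np.hstack([f(a[150:250,200:300],4),f(b[220:320,385:485],4)])); s=env.state(); print(s["eef_pos"],s["opening"])
E
```

```text
scene [(array([397.184, 263.52 ]), 0.82), (array([288.32 , 153.888]), 0.68), (array([238.4  , 201.408]), 0.64)]
top [(array([365.376, 200.784]), 0.68), (array([425.408, 348.384]), 0.5), (array([220.992, 253.104]), 0.2)]
[ 465.21669695 -293.70969981   30.33145239] 0.0034777923056738924
```

View pics/c6.png

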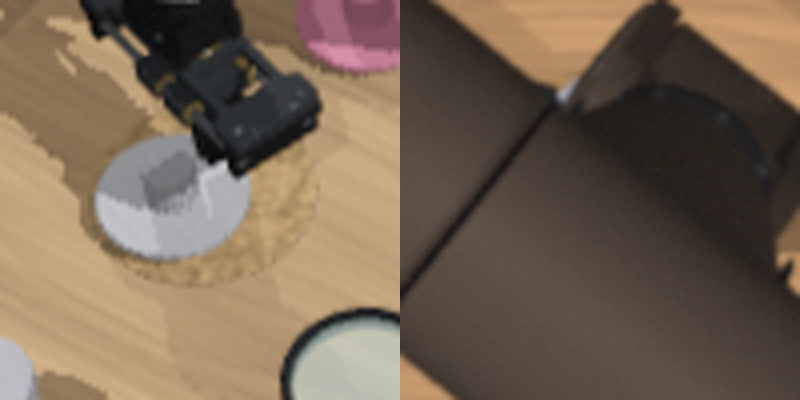

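```bash
python3 - <<'E'
from h import *
np.set_printoptions(precision=1,suppress=True)
print("disc",atz("scene",(200+172/4-.5,150+197/4-.5),18),"mat",proj("scene",[480,-300,4]),atz("scene",(251,198.5),4))
im=cv2.imread("pics/s4.png")
# fit level-disc silhouettes: project disc for candidate
for P in [(480,-300)]:
    pass
a=np.linspace(0,2*np.pi,200)
def ext(x,y,r,z): q=proj("scene",np.c_[x+r*np.cos(a),y+r*np.sin(a),0*a+z]); return (q.min(0)-[200,150]+.5)*4,(q.max(0)-[200,150]+.5)*4
print("disc ext 0", ext(480,-300,53,20)); print("mat ext",ext(480,-300,80,4))
E
```

```text
disc [ 503.2 -303.4   18. ] mat [[249.  196.7]] [ 482.4 -291.5    4. ]
disc ext 0 (array([118.9, 115.4]), array([271.6, 235.9]))
mat ext (array([ 83.6, 100.4]), array([312.3, 281.8]))
```

The lid lies level and knob up on the mat, but about 24 mm off centre: disc centre at scene (243,199), mat centre near (250,198). I'll regrip the knob squarely and centre it.

carry_out([
  [-0.1,0.03,0.3,0],
  [0,0,0.4,0],
  [0,0,0.4,0],
  [0.3,-0.12,0,0],
  [0.54,-0.21,0,0],
], fingers=-1)

```text
t: 15.1
eef_pos: [501.9, -308.8, 87.7]
tcp_rot: [-3.141, 0.001, 2.829]
ft_force: [0.5, -0.7, 0.6]
opening: 0.369
grip_force: 0.0
```

carry_out([
  [0,0,0,0],
  [0,0,0,0],
  [0,0,0,0],
  [0,0,0,0],
  [0,0,0,0],
])

```text
t: 15.6
eef_pos: [501.9, -308.7, 85.7]
tcp_rot: [3.141, -0.0, 2.83]
ft_force: [0.3, 0.7, -0.3]
opening: 0.788
grip_force: 0.0
```

Down 55 mm and close.

carry_out([
  [0,0,-0.22,0],
  [0,0,-0.22,0],
  [0,0,-0.22,0],
  [0,0,-0.22,0],
  [0,0,-0.22,0],
])

```text
t: 16.1
eef_pos: [502.2, -308.7, 29.3]
tcp_rot: [3.141, -0.001, 2.83]
ft_force: [-0.4, 1.0, -0.1]
opening: 0.998
grip_force: 0.0
```

carry_out([
  [0,0,0,0],
  [0,0,0,0],
  [0,0,0,0],
  [0,0,0,0],
  [0,0,0,0],
], fingers=1)

```text
t: 16.6
eef_pos: [502.5, -308.9, 31.0]
tcp_rot: [-3.141, 0.001, 2.83]
ft_force: [0.2, 0.1, -0.8]
opening: 0.64
grip_force: 0.0
```

carry_out([
  [0,0,0,0],
  [0,0,0,0],
  [0,0,0,0],
  [0,0,0,0],
  [0,0,0,0],
])

```text
t: 17.1
eef_pos: [502.4, -308.7, 30.7]
tcp_rot: [3.141, -0.0, 2.83]
ft_force: [0.3, 1.0, 2.1]
opening: 0.372
grip_force: 30.0
```

carry_out([
  [0,0,0.08,0],
  [-0.22,0.09,0,0],
  [-0.22,0.09,0,0],
  [0,0,0,0],
  [0,0,-0.04,0],
])

```text
t: 17.6
eef_pos: [480.5, -300.1, 32.9]
tcp_rot: [-3.141, 0.001, 2.829]
ft_force: [0.5, -0.3, -3.0]
opening: 0.375
grip_force: 30.0
```

carry_out([
  [0,0,-0.04,0],
  [0,0,0,0],
  [0,0,0,0],
  [0,0,0,0],
  [0,0,0,0],
])

```text
t: 18.1
eef_pos: [480.7, -300.1, 30.7]
tcp_rot: [-3.141, 0.001, 2.83]
ft_force: [-0.9, -1.4, 1.8]
opening: 0.372
grip_force: 30.0
```

carry_out([
  [0,0,0,0],
  [0,0,0,0],
  [0,0,0,0],
  [0,0,0,0],
  [0,0,0,0],
], fingers=-1)

```text
t: 18.6
eef_pos: [480.3, -299.7, 30.6]
tcp_rot: [3.141, -0.0, 2.83]
ft_force: [-0.9, 0.4, -0.4]
opening: 0.732
grip_force: 0.0
```

carry_out([
  [0,0,0,0],
  [0,0,0.2,0],
  [0,0,0.4,0],
  [0,0,0.4,0],
  [0,0,0.4,0],
])

```text
t: 19.1
eef_pos: [480.3, -299.8, 102.1]
tcp_rot: [3.142, 0.0, 2.83]
ft_force: [-0.4, 0.0, 0.4]
opening: 0.998
grip_force: 0.0
```

carry_out([
  [0,0.1,0.5,0.4],
  [0,0.2,0.5,0.4],
  [0,0.3,0.5,0.4],
  [0,0.4,0.5,0.4],
  [0,0.48,0.36,0.4],
])

```text
t: 19.6
eef_pos: [480.4, -225.5, 220.9]
tcp_rot: [-3.141, 0.002, 3.04]
ft_force: [1.3, -0.5, 0.4]
opening: 0.998
grip_force: 0.0
```

carry_out([
  [0,0.48,0,0.4],
  [0,0.48,0,0.4],
  [0,0.48,0,0.4],
  [0,0.48,0,0.06],
  [0,0.48,0,0],
])

```text
t: 20.1
eef_pos: [480.1, -104.8, 219.4]
tcp_rot: [-3.141, 0.001, -3.112]
ft_force: [1.0, 0.2, 0.1]
opening: 1.005
grip_force: 0.0
```

carry_out([
  [0,0.48,0,0],
  [0,0.48,0,0],
  [0,0.48,0,0],
  [0,0.48,0,0],
  [0,0.48,0,0],
])

```text
t: 20.6
eef_pos: [480.1, 15.2, 219.4]
tcp_rot: [3.142, 0.001, -3.112]
ft_force: [0.8, -0.5, -0.8]
opening: 0.999
grip_force: 0.0
```

carry_out([
  [-0.1,0.48,0,0],
  [-0.1,0.48,0,0],
  [-0.1,0.48,0,0],
  [-0.1,0.48,0,0],
  [-0.06,0.48,0,0],
])

```text
t: 21.1
eef_pos: [456.8, 135.1, 219.4]
tcp_rot: [3.141, 0.001, -3.112]
ft_force: [1.3, -0.1, 0.4]
opening: 0.998
grip_force: 0.0
```

```bash
python3 - <<'E'
from h import *
from scipy.optimize import least_squares
np.set_printoptions(precision=1,suppress=True)
s=env.state(); print(s["eef_pos"],s["tcp_rot"],s["joints"])
b=snap("top","t5"); a=snap("scene","s5")
print([(np.array(d["position"])[::-1]*[640,480],round(d["conf"],2)) for d in env.look_for("top","lid")])
print([(np.array(d["position"])[::-1]*[640,480],round(d["conf"],2)) for d in env.look_for("scene","lid")])
def tw(P,x,y,w):
    c,s=np.cos(w),np.sin(w); return [x+c*P[0]-s*P[1],y+s*P[0]+c*P[1],P[2]]
def rt(w):
    return np.ravel([proj(c,tw(P,*w))[0]-uv for c,P,uv in [("scene",[-55,-31,24],(433.8,287.4)),("scene",[-55,31,24],(456.2,297.2)),("scene",[-106,0,54],(454.5,271))]])
o=least_squares(rt,[531,295,0]); print("scene-only tray",o.x,o.fun)
print("fin tail tri",tri(("scene",(454.5,271)),("top",(219.2,281.5))))
E
```

```text
[456.8 135.1 219.4] [ 3.1  0.  -3.1] [ 0.1  0.3  1.9  0.   1.  -1.5]
[(array([438.9, 265.3]), 0.93), (array([434.7, 335.1]), 0.88)]
[(array([250.4, 198.1]), 0.87), (array([288.2, 152.5]), 0.71), (array([396. , 261.1]), 0.65)]
scene-only tray [536.6 303.2   0.1] [-0.6 -0.1  0.5  0.6  0.1 -0.5]
fin tail tri (array([426.2, 295.7,  43.7]), np.float64(1.764867918005115))
```

carry_out([
  [0,0.5,0,0],
  [0,0.5,0,0],
  [0,0.5,0,0],
  [0,0.5,-0.2,0],
  [0,0.5,-0.3,0],
])

```text
t: 21.8
eef_pos: [458.1, 259.3, 194.2]
tcp_rot: [3.141, 0.002, -3.113]
ft_force: [0.9, -0.4, -0.6]
opening: 0.998
grip_force: 0.0
```

carry_out([
  [0,0.5,-0.4,0],
  [0,0.17,-0.5,0],
  [0,0,-0.6,0],
  [0,0,-0.6,0],
  [0,0,-0.5,0],
])

```text
t: 22.3
eef_pos: [457.6, 291.7, 62.4]
tcp_rot: [-3.141, -0.0, -3.113]
ft_force: [0.6, 0.6, -0.8]
opening: 0.999
grip_force: 0.0
```

carry_out([
  [0,0,-0.4,0],
  [0,0,-0.3,0],
  [0,0,-0.15,0],
  [0,0,-0.05,0],
  [0,0,0,0],
])

```text
t: 22.8
eef_pos: [457.7, 292.4, 18.9]
tcp_rot: [3.141, 0.0, -3.113]
ft_force: [-0.0, 0.8, 0.2]
opening: 1.004
grip_force: 0.0
```

carry_out([
  [0,0,0,0],
  [0,0,0,0],
  [0,0,0,0],
  [0,0,0,0],
  [0,0,0,0],
], fingers=1)

```text
t: 23.3
eef_pos: [457.4, 292.7, 18.8]
tcp_rot: [3.141, 0.0, -3.112]
ft_force: [-0.9, -0.3, 0.3]
opening: 0.635
grip_force: 0.0
```

carry_out([
  [0,0,0,0],
  [0,0,0,0],
  [0,0,0,0],
  [0,0,0,0],
  [0,0,0,0],
])

```text
t: 23.8
eef_pos: [457.3, 292.7, 18.6]
tcp_rot: [3.142, -0.0, -3.112]
ft_force: [-0.3, 0.1, 0.3]
opening: 0.219
grip_force: 0.0
```

carry_out([
  [0,0,0,0],
  [0,0,0,0],
  [0,0,0,0],
  [0,0,0,0],
  [0,0,0,0],
])

```text
t: 24.3
eef_pos: [457.4, 292.7, 18.6]
tcp_rot: [3.142, -0.0, -3.112]
ft_force: [-0.5, 0.2, -1.1]
opening: 0.124
grip_force: 30.0
```

carry_out([
  [0,0,0.03,0],
  [0,0,0.03,0],
  [0,0,0.04,0],
  [0,0,0.05,0],
  [0,0,0.05,0],
])

```text
t: 24.8
eef_pos: [457.4, 292.7, 28.9]
tcp_rot: [3.141, 0.0, -3.112]
ft_force: [0.4, -0.1, -1.4]
opening: 0.123
grip_force: 30.0
```

```bash
python3 - <<'E'
from h import *
s=env.state(); print(s["eef_pos"],s["ft_force"],s["moment"],s["opening"])
E
```

```text
[457.35108883 292.68719815  28.86639106] [ 0.36408352 -0.06441109 -1.35231859] [0.00880085 0.11545667 0.02513428] 0.12349988053546639
```

carry_out([
  [0,0,0.08,0],
  [0,0,0.12,0],
  [0,0,0.16,0],
  [0,0,0.16,0],
  [0,0,0.1,0],
])

```text
t: 25.3
eef_pos: [457.6, 292.8, 60.7]
tcp_rot: [3.141, 0.001, -3.112]
ft_force: [0.7, 0.1, -0.8]
opening: 0.123
grip_force: 30.0
```

```bash
python3 - <<'E'
from h import *
s=env.state(); print(s["eef_pos"],s["ft_force"],s["moment"],s["opening"])
a=snap("scene","s6"); b=snap("top","t6")
for c in("scene","top"):
  for l in("tray","handle","lip","block1"): print(c,l,[(np.round(np.array(d["position"])[::-1]*[640,480],1),round(d["conf"],2)) for d in env.look_for(c,l)])
e=np.array([1,.029,0]); g=s["eef_pos"]
for P in (g+e*129+[0,0,19-35],): print(proj("scene",P),proj("top",P))
f=lambda m,k:cv2.resize(m,None,fx=k,fy=k,interpolation=cv2.INTER_CUBIC)[:,:,::-1]
cv2.imwrite("pics/c7.png",np.hstack([f(a[230:350,390:490],4.7),f(b[190:280,190:250],4.7)] if 0 else [f(a[230:350,390:490],4.7)]))
E
```

```text
[457.56704206 292.82057069  60.67436739] [ 0.698168    0.11568639 -0.83640333] [0.05919776 0.07309541 0.05634459] 0.12274942779926352
scene tray [(array([434.8, 296.1]), 0.9), (array([252.8, 210.5]), 0.36)]
scene handle [(array([435.9, 299.8]), 0.7)]
scene lip [(array([435. , 300.3]), 0.62)]
scene block1 [(array([437.3, 300.5]), 0.69), (array([428.9, 312.9]), 0.68), (array([437.3, 287.7]), 0.46), (array([349.2, 217. ]), 0.43)]
top tray [(array([231.3, 234. ]), 0.58), (array([237. , 184.3]), 0.42)]
top handle [(array([229.3, 233.2]), 0.47)]
top lip [(array([228.8, 234.8]), 0.7)]
top block1 [(array([438.3, 263.9]), 0.6), (array([225. , 230.7]), 0.51)]
[[425.50573754 321.27703823]] [[220.62091289 223.50995746]]
```

View pics/c7.png

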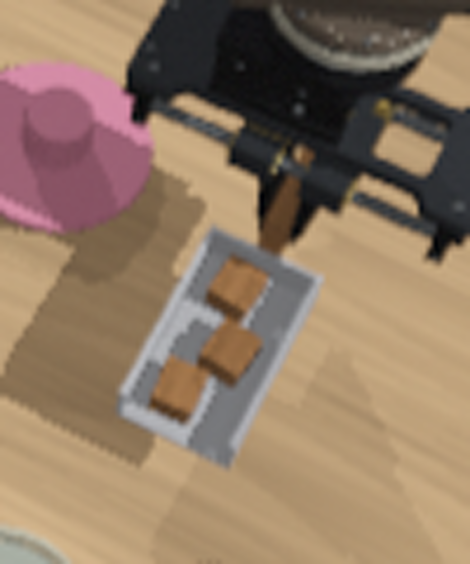

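The tray is lifted level with three blocks in it: lip at scene (428,322), predicted (426,321) for a level tray. Now I carry it to the canister.

carry_out([
  [0,0,0.2,0],
  [0,0,0.4,0],
  [0,0,0.5,0],
  [0,0,0.4,0],
  [0,0,0.3,0],
])

```text
t: 26.3
eef_pos: [457.5, 292.8, 151.6]
tcp_rot: [3.141, 0.001, -3.112]
ft_force: [0.3, 0.3, -2.5]
opening: 0.124
grip_force: 30.0
```

carry_out([
  [-0.015,-0.1,0,-0.1],
  [-0.015,-0.2,0,-0.163],
  [-0.015,-0.221,0,-0.163],
  [-0.015,-0.221,0,-0.163],
  [-0.015,-0.221,0,-0.163],
])

```text
t: 26.8
eef_pos: [453.3, 243.2, 149.1]
tcp_rot: [-3.141, -0.001, 3.09]
ft_force: [0.5, -0.2, -1.4]
opening: 0.123
grip_force: 30.0
```

carry_out([
  [-0.015,-0.221,0,-0.163],
  [-0.015,-0.221,0,-0.163],
  [-0.015,-0.221,0,-0.163],
  [-0.015,-0.221,0,-0.163],
  [-0.015,-0.221,0,-0.163],
])

```text
t: 27.3
eef_pos: [449.8, 188.3, 149.6]
tcp_rot: [3.142, -0.0, 3.006]
ft_force: [0.0, -0.0, -1.4]
opening: 0.126
grip_force: 30.0
```

carry_out([
  [-0.015,-0.221,0,-0.163],
  [-0.015,-0.221,0,-0.163],
  [-0.015,-0.221,0,-0.163],
  [-0.015,-0.221,0,-0.163],
  [-0.015,-0.221,0,-0.163],
])

```text
t: 27.8
eef_pos: [446.0, 133.1, 149.6]
tcp_rot: [3.142, 0.0, 2.92]
ft_force: [0.6, -0.0, -2.0]
opening: 0.121
grip_force: 30.0
```

carry_out([
  [-0.015,-0.221,0,-0.163],
  [-0.015,-0.221,0,-0.163],
  [-0.015,-0.221,0,-0.163],
  [-0.015,-0.221,0,-0.163],
  [-0.015,-0.15,0,-0.1],
])

```text
t: 28.3
eef_pos: [442.3, 81.4, 149.6]
tcp_rot: [3.141, 0.0, 2.841]
ft_force: [-1.0, -0.2, -2.4]
opening: 0.122
grip_force: 30.0
```

carry_out([
  [0.008,-0.06,-0.1,-0.05],
  [0,-0.06,-0.1,-0.06],
  [0,-0.04,-0.1,0],
  [0,-0.032,-0.08,0],
  [0,0,-0.04,0],
])

```text
t: 28.8
eef_pos: [442.6, 72.8, 128.0]
tcp_rot: [-3.141, -0.001, 2.832]
ft_force: [0.3, -0.0, -1.6]
opening: 0.128
grip_force: 30.0
```

carry_out([
  [0.1,-0.032,0,0],
  [0.16,-0.052,0,0],
  [0.16,-0.052,0,0],
  [0.16,-0.052,0,0],
  [0.16,-0.052,0,0],
])

```text
t: 29.3
eef_pos: [480.6, 60.4, 128.6]
tcp_rot: [3.141, 0.0, 2.831]
ft_force: [-0.0, -1.5, -1.5]
opening: 0.125
grip_force: 30.0
```

carry_out([
  [0.16,-0.052,0,0],
  [0.16,-0.052,0,0],
  [0.16,-0.052,0,0],
  [0.16,-0.052,0,0],
  [0.16,-0.052,0,0],
])

```text
t: 29.8
eef_pos: [520.4, 47.5, 128.6]
tcp_rot: [3.142, -0.0, 2.831]
ft_force: [0.1, 0.2, -1.8]
opening: 0.127
grip_force: 30.0
```

carry_out([
  [0.08,-0.026,0,0],
  [0.06,-0.02,0,0],
  [0.04,-0.013,0,0],
  [0.02,-0.006,0,0],
  [0,0,0,0],
])

```text
t: 30.3
eef_pos: [529.7, 44.5, 128.6]
tcp_rot: [3.141, -0.0, 2.831]
ft_force: [-0.4, 0.2, -2.1]
opening: 0.123
grip_force: 30.0
```

carry_out([
  [0.04,-0.013,0,0],
  [0.04,-0.013,0,0],
  [0.04,-0.013,0,0],
  [0.04,-0.013,0,0],
  [0,0,0,0],
])

```text
t: 30.8
eef_pos: [537.4, 41.9, 128.3]
tcp_rot: [-3.141, -0.001, 2.831]
ft_force: [-1.9, 0.6, -2.6]
opening: 0.122
grip_force: 30.0
```

carry_out([
  [0.03,-0.01,0,0],
  [0.03,-0.01,0,0],
  [0.03,-0.01,0,0],
  [0,0,0,0],
  [0,0,0,0],
])

```text
t: 31.3
eef_pos: [539.1, 41.0, 127.7]
tcp_rot: [-3.14, -0.007, 2.831]
ft_force: [-12.8, 4.4, -0.2]
opening: 0.123
grip_force: 30.0
```

carry_out([
  [0.022,-0.007,0.112,0],
  [0.022,-0.007,0.112,0],
  [0.031,-0.01,0.11,0],
  [0.031,-0.01,0.11,0],
  [0.04,-0.013,0.107,0],
])

```text
t: 31.8
eef_pos: [549.8, 37.9, 156.5]
tcp_rot: [3.142, 0.0, 2.831]
ft_force: [-1.8, 0.4, -5.3]
opening: 0.125
grip_force: 30.0
```

carry_out([
  [0.04,-0.013,0.107,0],
  [0.05,-0.016,0.104,0],
  [0.05,-0.016,0.104,0],
  [0.057,-0.018,0.099,0],
  [0.057,-0.018,0.099,0],
])

```text
t: 32.3
eef_pos: [562.5, 33.9, 182.2]
tcp_rot: [3.142, 0.0, 2.831]
ft_force: [-1.9, 0.6, -4.6]
opening: 0.124
grip_force: 30.0
```

```bash
python3 - <<'E'
from h import *
s=env.state(); print(s["eef_pos"],s["ft_force"],s["moment"])
a=snap("scene","s7"); snap("top","t7")
for c in("scene","top"):
  for l in("tray","lip","block1"): print(c,l,[(np.round(np.array(d["position"])[::-1]*[640,480],1),round(d["conf"],2)) for d in env.look_for(c,l)])
g=s["eef_pos"]+[0,0,19]; e=np.array([np.cos(V[2]),np.sin(V[2]),0])
for th in (0,12,25,32):
  t=np.radians(th); f=lambda x,z: g+e*(x*np.cos(t)+z*np.sin(t))+np.array([0,0,-x*np.sin(t)+z*np.cos(t)])
  print(th,"pan centre,blocks",proj("scene",f(74,-35)).round(),proj("scene",f(129,-35)).round(), "backwall top",proj("scene",f(19,-14)).round())
E
```

```text
[562.50853637  33.88856709 182.18855194] [-1.86368816  0.57997724 -4.58961603] [ 0.07956693  0.79358851 -0.03308267]
scene tray [(array([322.1, 249.3]), 0.87)]
scene lip [(array([324.8, 249.3]), 0.55), (array([274.4, 272.2]), 0.44)]
scene block1 [(array([320., 254.]), 0.67), (array([327.1, 240.8]), 0.65)]
top tray []
top lip []
top block1 []
0 pan centre,blocks [[311. 255.]] [[292. 268.]] backwall top [[329. 236.]]
12 pan centre,blocks [[314. 256.]] [[296. 271.]] backwall top [[330. 237.]]
25 pan centre,blocks [[318. 256.]] [[302. 273.]] backwall top [[332. 236.]]
32 pan centre,blocks [[321. 255.]] [[306. 273.]] backwall top [[332. 236.]]
```

carry_out([
  [0.064,-0.021,0.094,0],
  [0.064,-0.021,0.094,0],
  [0.071,-0.023,0.088,0],
  [0.071,-0.023,0.088,0],
  [0.078,-0.025,0.082,0],
])

```text
t: 33.2
eef_pos: [579.9, 28.2, 204.5]
tcp_rot: [3.142, -0.0, 2.831]
ft_force: [-1.3, -1.4, -4.2]
opening: 0.129
grip_force: 30.0
```

carry_out([
  [0.078,-0.025,0.082,0],
  [0.085,-0.027,0.075,0],
  [0.085,-0.027,0.075,0],
  [0.09,-0.029,0.067,0],
  [0.09,-0.029,0.067,0],
])

```text
t: 33.7
eef_pos: [601.4, 21.3, 222.6]
tcp_rot: [3.142, -0.0, 2.831]
ft_force: [-3.2, -0.1, -5.4]
opening: 0.127
grip_force: 30.0
```

```bash
python3 - <<'E'
from h import *
s=env.state(); print(s["eef_pos"],s["ft_force"],s["moment"])
a=snap("scene","s8"); snap("top","t8")
for c in("scene","top"):
  for l in("tray","block1"): print(c,l,[(np.round(np.array(d["position"])[::-1]*[640,480],1),round(d["conf"],2)) for d in env.look_for(c,l)])
h=cv2.cvtColor(a,cv2.COLOR_RGB2HSV)
m=((h[:,:,0]>5)&(h[:,:,0]<16)&(h[:,:,1]>120)&(h[:,:,2]>110)).astype(np.uint8)
n,_,st,ce=cv2.connectedComponentsWithStats(m[190:330,230:400]); print([(st[i].tolist(),(ce[i]+[230,190]).round().tolist()) for i in range(1,n) if st[i][4]>5])
E
```

```text
[601.39844563  21.33871733 222.6191538 ] [-3.22941445 -0.12586137 -5.44682344] [0.05799089 0.77329785 0.00938989]
scene tray [(array([319.9, 252. ]), 0.82)]
scene block1 []
top tray []
top block1 [(array([340.3, 140.9]), 0.2)]
[([103, 25, 9, 8, 32], [338.0, 218.0]), ([107, 84, 12, 12, 32], [341.0, 281.0]), ([29, 113, 8, 7, 26], [263.0, 306.0]), ([45, 118, 13, 19, 140], [281.0, 317.0])]
```

carry_out([
  [0.092,-0.03,0.06,0],
  [0.092,-0.03,0.058,0],
  [0,0,0,0],
  [0,0,0,0],
  [0,0,0,0],
])

```text
t: 34.5
eef_pos: [610.5, 18.4, 228.4]
tcp_rot: [3.141, 0.001, 2.831]
ft_force: [-1.1, 0.4, -3.7]
opening: 0.125
grip_force: 30.0
```

```bash
python3 - <<'E'
from h import *
s=env.state(); print(s["eef_pos"],s["ft_force"],s["moment"])
snap("scene","s9"); 
print([(np.round(np.array(d["position"])[::-1]*[640,480],1),round(d["conf"],2)) for d in env.look_for("scene","block1")])
for n in("s7","s8","s9"):
  a=cv2.imread(f"pics/{n}.png"); h=cv2.cvtColor(a,cv2.COLOR_BGR2HSV)
  m=((h[:,:,0]>5)&(h[:,:,0]<16)&(h[:,:,1]>110)&(h[:,:,2]>70)).astype(np.uint8)
  k,_,st,ce=cv2.connectedComponentsWithStats(m[190:280,290:360]); print(n,[(st[i].tolist(),(ce[i]+[290,190]).round().tolist()) for i in range(1,k) if st[i][4]>5])
E
```

```text
[610.46289303  18.43307457 228.43146297] [-1.14517644  0.43690514 -3.65849745] [-0.0683857   0.26423487 -0.01175581]
[(array([321.6, 253.9]), 0.35)]
s7 [([57, 30, 5, 4, 12], [349.0, 222.0]), ([40, 38, 5, 8, 27], [332.0, 231.0]), ([32, 46, 13, 13, 102], [328.0, 242.0]), ([25, 60, 13, 13, 105], [321.0, 256.0]), ([12, 67, 13, 13, 104], [308.0, 263.0]), ([40, 79, 13, 11, 75], [335.0, 276.0])]
s8 [([43, 25, 9, 8, 38], [337.0, 218.0]), ([27, 39, 4, 5, 15], [319.0, 231.0]), ([40, 79, 13, 11, 73], [335.0, 276.0])]
s9 [([39, 25, 10, 9, 37], [334.0, 219.0]), ([24, 40, 3, 4, 9], [315.0, 232.0]), ([40, 78, 13, 12, 74], [335.0, 276.0])]
```

All three block blobs (about 100 px each) are gone from the tray. I'll withdraw along the tray's axis.

carry_out([
  [-0.1,0.033,0.16,0],
  [-0.19,0.061,0.3,0],
  [-0.19,0.061,0.3,0],
  [-0.19,0.061,0.3,0],
  [-0.19,0.061,0.3,0],
])

```text
t: 35.1
eef_pos: [566.3, 32.7, 298.4]
tcp_rot: [3.141, 0.001, 2.831]
ft_force: [-0.0, -0.0, -1.7]
opening: 0.123
grip_force: 30.0
```

carry_out([
  [-0.3,0.1,0.1,0],
  [-0.4,0.2,0,0.1],
  [-0.4,0.3,0,0.2],
  [-0.4,0.4,0,0.3],
  [-0.2,0.4,0,0.3],
])

```text
t: 35.6
eef_pos: [479.9, 103.0, 301.6]
tcp_rot: [3.141, -0.0, 2.927]
ft_force: [0.6, 1.4, -0.9]
opening: 0.125
grip_force: 30.0
```

```bash
python3 - <<'E'
from h import *
s=env.state(); print(s["eef_pos"],s["ft_force"],s["tcp_rot"])
for c in("scene","top"):
  snap(c,c+"10")
  for l in ("block1","lid","petri_dish","pin_box","spirit_jar","fork_a","spreading_board","spare_canister"): print(c,l,[(np.round(np.array(d["position"])[::-1]*[640,480],1).tolist(),round(d["conf"],2)) for d in env.look_for(c,l)][:3])
for n in("scene10","top10"):
  a=cv2.imread(f"pics/{n}.png"); b=cv2.imread(f"pics/{n[:-2]}0.png")
  for z in (30,60,90): 
    q=proj(n[:-2],can2w([0,0,z]))[0]; print(n,z,q)
  h=cv2.cvtColor(a,cv2.COLOR_BGR2HSV)
  m=((h[:,:,0]>5)&(h[:,:,0]<16)&(h[:,:,1]>90)&(h[:,:,2]>40)).astype(np.uint8)
  q=proj(n[:-2],can2w([0,0,90]))[0].astype(int); y,x=q[1]-35,q[0]-35
  k,_,st,ce=cv2.connectedComponentsWithStats(m[y:y+70,x:x+70]); print(n,[(st[i][4],(ce[i]+[x,y]).round().tolist()) for i in range(1,k) if st[i][4]>5])
E
```

```text
[479.86925121 103.01859039 301.64876767] [ 0.64001825  1.41646926 -0.93188337] [ 3.14149722e+00 -1.53225721e-04  2.92656958e+00]
scene block1 []
scene lid [([247.0, 196.1], 0.73), ([289.7, 152.8], 0.65), ([398.9, 261.2], 0.62)]
scene petri_dish [([388.8, 359.8], 0.62)]
scene pin_box [([160.2, 208.0], 0.98)]
scene spirit_jar []
scene fork_a [([276.0, 270.1], 0.84), ([331.8, 327.7], 0.66)]
scene spreading_board [([345.0, 215.6], 0.76)]
scene spare_canister [([196.4, 257.7], 0.64)]
top block1 []
top lid [([437.6, 264.2], 0.73), ([420.3, 274.6], 0.69), ([434.3, 333.9], 0.68)]
top petri_dish [([237.2, 184.7], 0.58)]
top pin_box [([498.5, 203.3], 0.81)]
top spirit_jar [([161.8, 204.3], 0.83), ([293.9, 181.7], 0.28)]
top fork_a [([363.8, 205.7], 0.8), ([292.2, 183.5], 0.76), ([330.9, 186.7], 0.44)]
top spreading_board [([338.4, 292.7], 0.95), ([159.8, 206.0], 0.28)]
top spare_canister [([426.6, 174.5], 0.59)]
scene10 30 [301.43203633 285.18676715]
scene10 60 [305.77836686 276.30349888]
scene10 90 [310.22502713 267.21517118]
scene10 [(np.int32(456), [333.0, 287.0]), (np.int32(59), [278.0, 298.0])]
top10 30 [328.40653977 194.35346724]
top10 60 [326.77856496 196.84600361]
top10 90 [325.09132412 199.42928015]
top10 [(np.int32(469), [304.0, 174.0]), (np.int32(1376), [346.0, 207.0]), (np.int32(38), [331.0, 204.0])]
```

carry_out([
  [0.1,0.3,0,0.233],
  [0.19,0.39,-0.1,0.233],
  [0.19,0.39,-0.1,0.233],
  [0.19,0.39,-0.1,0.233],
  [0.19,0.39,-0.1,0.233],
])

```text
t: 37.0
eef_pos: [525.7, 197.2, 281.0]
tcp_rot: [3.141, 0.0, 3.05]
ft_force: [-0.0, -0.2, -0.7]
opening: 0.122
grip_force: 30.0
```

carry_out([
  [0.19,0.39,-0.1,0.233],
  [0.19,0.39,-0.1,0.233],
  [0.19,0.39,-0.2,0.233],
  [0.19,0.39,-0.3,0.233],
  [0.19,0.35,-0.4,0.233],
])

```text
t: 37.5
eef_pos: [573.3, 293.1, 226.1]
tcp_rot: [3.141, 0.001, -3.111]
ft_force: [0.0, 0.2, -1.5]
opening: 0.125
grip_force: 30.0
```

```bash
python3 - <<'E'
from h import *
s=env.state(); print(s["eef_pos"],s["ft_force"],s["tcp_rot"])
snap("scene","s11")
g=s["eef_pos"]+[0,0,19]; w=s["tcp_rot"][2]+np.pi; e=np.array([np.cos(w),np.sin(w),0]);n=np.array([-e[1],e[0],0])
a=cv2.imread("pics/s11.png"); h=cv2.cvtColor(a,cv2.COLOR_BGR2HSV)
m=((h[:,:,1]<60)&(h[:,:,2]>70)).astype(np.uint8)
print([(np.round(np.array(d["position"])[::-1]*[640,480],1).tolist(),round(d["conf"],2)) for d in env.look_for("scene","tray")])
best=[]
for th in range(20,81,5):   # IoU-like score of projected pan interior vs grey mask
  t=np.radians(th); f=lambda x,y,z: g+e*(x*np.cos(t)+z*np.sin(t))+n*y+np.array([0,0,-x*np.sin(t)+z*np.cos(t)])
  P=np.array([f(x,y,z) for x in(19,129) for y in(-31,31) for z in(-38,-14)])
  q=cv2.convexHull((proj("scene",P)+[.7,1.5]).astype(np.float32)).astype(np.int32)
  k=np.zeros_like(m); cv2.fillPoly(k,[q],1); o=cv2.dilate(k,np.ones((9,9),np.uint8))-k
  best.append((th,round(m[k>0].mean()-m[o>0].mean(),3)))
print(best)
E
```

```text
[573.26520858 293.06374653 226.12342753] [ 0.03994234  0.19501744 -1.46442926] [ 3.14085923e+00  1.30156539e-03 -3.11100819e+00]
[([432.5, 294.9], 0.6)]
[(20, np.float64(0.313)), (25, np.float64(0.324)), (30, np.float64(0.367)), (35, np.float64(0.424)), (40, np.float64(0.505)), (45, np.float64(0.506)), (50, np.float64(0.567)), (55, np.float64(0.649)), (60, np.float64(0.757)), (65, np.float64(0.798)), (70, np.float64(0.789)), (75, np.float64(0.608)), (80, np.float64(0.521))]
```

carry_out([
  [0.1,0.02,-0.4,0],
  [0.1,0.02,-0.5,0],
  [0.06,0.02,-0.5,0],
  [0,0,-0.4,0],
  [0,0,-0.26,0],
])

```text
t: 38.1
eef_pos: [585.4, 293.9, 122.3]
tcp_rot: [-3.141, -0.001, -3.113]
ft_force: [-0.6, 0.3, -1.3]
opening: 0.128
grip_force: 30.0
```

carry_out([
  [-0.07,0,-0.04,0],
  [-0.07,0,-0.04,0],
  [-0.07,0,-0.04,0],
  [-0.07,0,-0.04,0],
  [-0.07,0,-0.04,0],
])

```text
t: 38.6
eef_pos: [568.1, 293.9, 113.9]
tcp_rot: [3.141, 0.001, -3.114]
ft_force: [-0.3, 0.6, -1.5]
opening: 0.126
grip_force: 30.0
```

carry_out([
  [-0.1,0,-0.03,0],
  [-0.1,0,-0.03,0],
  [-0.1,0,-0.03,0],
  [-0.1,0,-0.03,0],
  [-0.1,0,-0.03,0],
])

```text
t: 39.1
eef_pos: [542.9, 293.9, 105.8]
tcp_rot: [3.141, 0.0, -3.113]
ft_force: [2.9, -0.0, 2.8]
opening: 0.125
grip_force: 30.0
```

carry_out([
  [-0.092,0,-0.05,0],
  [-0.092,0,-0.05,0],
  [-0.092,0,-0.05,0],
  [-0.092,0,-0.05,0],
  [-0.092,0,-0.05,0],
])

```text
t: 39.6
eef_pos: [520.3, 293.8, 94.5]
tcp_rot: [3.141, 0.002, -3.113]
ft_force: [-2.3, -2.6, 9.7]
opening: 0.124
grip_force: 30.0
```

carry_out([
  [-0.088,0,-0.06,0],
  [-0.088,0,-0.06,0],
  [-0.088,0,-0.06,0],
  [-0.088,0,-0.06,0],
  [-0.088,0,-0.06,0],
])

```text
t: 40.1
eef_pos: [498.3, 293.7, 78.7]
tcp_rot: [3.141, 0.001, -3.114]
ft_force: [1.0, -3.0, 3.4]
opening: 0.124
grip_force: 30.0
```

carry_out([
  [-0.072,0,-0.07,0],
  [-0.072,0,-0.07,0],
  [-0.072,0,-0.07,0],
  [-0.072,0,-0.07,0],
  [-0.072,0,-0.07,0],
])

```text
t: 40.6
eef_pos: [480.3, 293.9, 60.6]
tcp_rot: [3.141, 0.001, -3.114]
ft_force: [0.4, -1.4, 2.0]
opening: 0.125
grip_force: 30.0
```

carry_out([
  [-0.06,0,-0.08,0],
  [-0.06,0,-0.08,0],
  [-0.06,0,-0.08,0],
  [-0.06,0,-0.08,0],
  [-0.06,0,-0.08,0],
])

```text
t: 41.1
eef_pos: [465.4, 294.0, 40.5]
tcp_rot: [3.141, 0.001, -3.114]
ft_force: [1.8, -1.4, 2.4]
opening: 0.127
grip_force: 30.0
```

carry_out([
  [-0.045,0,-0.08,0],
  [-0.045,0,-0.08,0],
  [-0.045,0,-0.08,0],
  [-0.045,0,-0.07,0],
  [-0.045,0,-0.06,0],
])

```text
t: 41.6
eef_pos: [454.2, 294.0, 22.7]
tcp_rot: [3.141, 0.001, -3.113]
ft_force: [-1.1, -4.6, 28.8]
opening: 0.126
grip_force: 31.0
```

carry_out([
  [0,0,0.015,0],
  [0,0,0,0],
  [0,0,0,0],
  [0,0,0,0],
  [0,0,0,0],
], fingers=0)

```text
t: 42.1
eef_pos: [453.8, 293.8, 22.9]
tcp_rot: [-3.141, -0.0, -3.114]
ft_force: [-0.3, -0.0, 0.9]
opening: 0.473
grip_force: 0.0
```

carry_out([
  [0,0,0,0],
  [0,0,0.1,0],
  [0,0,0.4,0],
  [0,0,0.5,0],
  [0,0,0.5,0],
])

```text
t: 42.6
eef_pos: [453.8, 293.7, 99.1]
tcp_rot: [-3.141, -0.0, -3.114]
ft_force: [0.7, 0.1, 0.7]
opening: 0.498
grip_force: 0.0
```

carry_out([
  [-0.2,0.2,0.5,0],
  [-0.5,0.5,0.4,0],
  [-0.5,0.6,0,0],
  [-0.5,0.6,0,0],
  [-0.5,0.6,0,0],
])

```text
t: 43.1
eef_pos: [343.0, 419.8, 143.8]
tcp_rot: [3.141, 0.001, -3.114]
ft_force: [-0.2, -0.1, 0.4]
opening: 0.498
grip_force: 0.0
```

carry_out([
  [-0.4,0.6,0,0],
  [-0.4,0.6,0,0],
  [-0.4,0.6,0,0],
  [-0.4,0.6,0,0],
  [0,0,0,0],
])

```text
t: 43.6
eef_pos: [261.7, 541.5, 143.3]
tcp_rot: [3.14, 0.0, -3.11]
ft_force: [-0.4, 0.1, -0.7]
opening: 0.501
grip_force: 0.0
```

```bash
python3 - <<'E'
from h import *
s=env.state(); print(s["eef_pos"],s["ft_force"],s["opening"],s["t"])
for c in("scene","top"):
  snap(c,c+"12")
  for l in ("block1","tray","lid","cork_mat","petri_dish","pin_box","spirit_jar","fork_a","spreading_board","spare_canister"): print(c,l,[(np.round(np.array(d["position"])[::-1]*[640,480],1).tolist(),round(d["conf"],2)) for d in env.look_for(c,l)][:3])
for n in("scene","top"):
  a=cv2.imread(f"pics/{n}12.png"); h=cv2.cvtColor(a,cv2.COLOR_BGR2HSV)
  m=((h[:,:,0]>3)&(h[:,:,0]<20)&(h[:,:,1]>70)&(h[:,:,2]>25)).astype(np.uint8)
  k=np.zeros_like(m); cv2.fillPoly(k,[proj(n,can2w(circ(43,105))).round().astype(np.int32)],1)
  q,_,st,ce=cv2.connectedComponentsWithStats(m*k); print(n,"mouth px",k.sum(),[(st[i].tolist(),ce[i].round().tolist()) for i in range(1,q) if st[i][4]>3])
# block-coloured pixels that are new since start, outside mouth/arm
a=cv2.imread("pics/top12.png").astype(int);b=cv2.imread("pics/top0.png").astype(int)
d=(np.abs(a-b).sum(2)>60).astype(np.uint8); d=cv2.morphologyEx(d,cv2.MORPH_OPEN,np.ones((3,3),np.uint8))
q,_,st,ce=cv2.connectedComponentsWithStats(d); print([(st[i].tolist(),ce[i].round().tolist()) for i in range(1,q) if st[i][4]>12])
E
```

```text
[261.74095872 541.47397242 143.31563372] [-0.42941063  0.08516579 -0.65470727] 0.5013260016579562 43.6
scene block1 [([441.6, 304.8], 0.64)]
scene tray [([438.5, 304.5], 0.88), ([293.6, 285.6], 0.57)]
scene lid [([398.9, 258.9], 0.8), ([247.6, 194.7], 0.66), ([288.4, 154.1], 0.56)]
scene cork_mat [([253.7, 210.9], 0.88)]
scene petri_dish [([386.6, 360.1], 0.94), ([198.3, 262.0], 0.66), ([310.5, 279.6], 0.6)]
scene pin_box [([163.0, 206.9], 0.59), ([254.0, 211.0], 0.39)]
scene spirit_jar [([483.3, 375.6], 0.87)]
scene fork_a [([329.9, 331.3], 0.91), ([273.5, 271.0], 0.76)]
scene spreading_board [([352.4, 219.3], 0.9), ([439.5, 306.2], 0.66)]
scene spare_canister [([198.6, 257.8], 0.7)]
top block1 [([330.3, 201.7], 0.46)]
top tray [([223.5, 253.2], 0.78), ([364.9, 207.4], 0.46)]
top lid [([269.8, 269.9], 0.72), ([435.5, 334.4], 0.69), ([438.5, 264.4], 0.64)]
top cork_mat [([426.0, 280.5], 0.61)]
top petri_dish [([328.3, 195.1], 0.49)]
top pin_box [([496.2, 205.8], 0.67)]
top spirit_jar [([159.5, 203.7], 0.56)]
top fork_a [([291.8, 184.5], 0.61), ([364.1, 207.3], 0.52)]
top spreading_bo
[... 511 characters left out ...]
5.0]), ([174, 311, 355, 80, 9649], [349.0, 351.0]), ([302, 350, 21, 9, 98], [312.0, 354.0]), ([165, 356, 227, 59, 5862], [277.0, 385.0]), ([19, 384, 5, 7, 27], [21.0, 387.0]), ([470, 392, 64, 88, 2125], [508.0, 443.0]), ([340, 401, 10, 6, 35], [345.0, 404.0]), ([359, 413, 4, 5, 18], [361.0, 415.0]), ([308, 415, 29, 16, 194], [322.0, 424.0]), ([0, 418, 5, 15, 62], [2.0, 425.0]), ([13, 419, 7, 16, 75], [16.0, 427.0]), ([374, 429, 4, 8, 30], [375.0, 432.0]), ([301, 434, 17, 16, 89], [308.0, 441.0]), ([11, 436, 8, 6, 29], [15.0, 438.0]), ([304, 454, 4, 4, 14], [306.0, 456.0]), ([282, 461, 19, 19, 175], [293.0, 473.0]), ([70, 471, 5, 9, 31], [72.0, 475.0]), ([304, 475, 4, 4, 15], [305.0, 476.0])]
```

```bash
python3 - <<'E'
from h import *
a=cv2.imread("pics/scene12.png");b=cv2.imread("pics/scene0.png")
for n,im,lo in(("s12",a,70),("s0",b,70)):
  h=cv2.cvtColor(im,cv2.COLOR_BGR2HSV); m=((h[:,:,0]>5)&(h[:,:,0]<16)&(h[:,:,1]>125)&(h[:,:,2]>lo)).astype(np.uint8)
  k,_,st,ce=cv2.connectedComponentsWithStats(m[260:345,400:470]); print(n,[(st[i][4],(ce[i]+[400,260]).round().tolist()) for i in range(1,k) if st[i][4]>8])
d=(np.abs(a.astype(int)-b).sum(2)>60).astype(np.uint8); d=cv2.morphologyEx(d,cv2.MORPH_OPEN,np.ones((3,3),np.uint8))
q,_,st,ce=cv2.connectedComponentsWithStats(d[180:420,120:560]); print([((st[i][:4]+[120,180,0,0]).tolist(),st[i][4]) for i in range(1,q) if st[i][4]>12])
t=cv2.imread("pics/top12.png"); h=cv2.cvtColor(t,cv2.COLOR_BGR2HSV)
for v in range(184,222,2): print(v," ".join("%3d/%3d/%3d"%tuple(h[v,u]) for u in range(308,342,3)))
E
```

```text
s12 [(np.int32(118), [452.0, 276.0])]
s0 [(np.int32(119), [450.0, 281.0]), (np.int32(83), [438.0, 299.0]), (np.int32(183), [431.0, 316.0])]
[([227, 180, 42, 31], np.int32(1030)), ([352, 180, 189, 82], np.int32(6320)), ([393, 183, 16, 13], np.int32(78)), ([312, 248, 14, 8], np.int32(59)), ([307, 253, 7, 9], np.int32(48)), ([251, 256, 6, 4], np.int32(19)), ([247, 261, 4, 5], np.int32(17)), ([307, 260, 25, 17], np.int32(259)), ([454, 266, 5, 5], np.int32(24)), ([332, 268, 4, 7], np.int32(22)), ([431, 268, 18, 11], np.int32(89)), ([444, 282, 14, 15], np.int32(98)), ([406, 288, 41, 49], np.int32(725))]
184  15/115/153  15/114/127 175/ 13/118 126/ 16/157 128/ 15/138 124/ 16/126 124/ 15/132 120/ 14/148 125/ 14/106 130/ 18/ 84 120/ 12/ 83 125/ 18/ 85
186  15/120/100  12/ 72/114 126/ 16/157 125/ 16/ 96 126/ 17/ 77 120/ 13/ 76 120/ 13/ 76 114/ 14/ 88 123/ 17/138 125/ 14/113 125/ 18/ 87 126/ 15/ 87
188  15/114/101 160/ 10/156 120/ 15/101 114/ 17/ 77 114/ 17/ 76 120/ 14/ 75 114/ 17/ 77 115/ 20/ 77 114/ 16/ 80 124/ 13/141 132/ 14/ 94 128/ 12/ 87
190  13/ 75/136 129/ 15/118 115/ 17/ 91 114/ 16/ 78
[... 1616 characters left out ...]
 128/ 13/ 77 128/ 14/ 75 128/ 14/ 75 120/ 13/ 76 125/ 16/ 95 120/ 14/113 120/ 14/125 135/ 14/143  12/166/ 57
214  11/169/ 80   9/ 98/ 81 137/ 14/131 125/ 17/ 88 120/ 13/ 78 120/ 18/ 87 125/ 15/102 120/ 14/110 124/ 15/120 123/ 15/155   9/ 75/ 71  11/150/ 63
216  11/159/ 77  11/167/ 87   8/ 89/ 97 137/ 12/145 131/ 18/115 125/ 14/106 116/ 16/113 124/ 14/129 128/ 14/144   5/ 40/ 76  11/176/ 58  14/131/ 78
218  11/164/ 76  11/163/ 86  11/165/ 82  10/116/ 88 175/ 29/115 167/ 17/133 154/ 14/127 135/ 13/116   5/ 52/ 54  12/161/ 57  11/157/ 57  15/116/ 90
220  11/162/ 66  13/177/ 65  11/163/ 75  12/165/ 79  11/165/ 82  10/148/ 93  11/152/ 89  11/169/ 71  11/167/ 52  12/167/ 67  11/166/ 57  14/115/106
```

```bash
python3 - <<'E'
from h import *
np.set_printoptions(precision=0,suppress=True)
for z in (5,20,40):
  for x in (-40,-20,0,20,40): print(z,x,[proj("top",can2w([x,y,z]))[0] for y in(-30,0,30)],"| scene",proj("scene",can2w([x,0,z]))[0])
print("rim",proj("top",can2w([[45,0,105],[-45,0,105],[0,45,105],[0,-45,105]])), "scene",proj("scene",can2w([[45,0,105],[-45,0,105],[0,45,105],[0,-45,105]])))
h=cv2.cvtColor(cv2.imread("pics/scene12.png"),cv2.COLOR_BGR2HSV)
for v in range(250,290,3): print(v," ".join("%3d/%3d/%3d"%tuple(h[v,u]) for u in range(292,340,4)))
E
```

```text
5 -40 [array([336., 209.]), array([326., 206.]), array([316., 202.])] | scene [309. 288.]
5 -20 [array([338., 202.]), array([328., 199.]), array([318., 196.])] | scene [304. 290.]
5 0 [array([340., 196.]), array([330., 192.]), array([319., 189.])] | scene [298. 292.]
5 20 [array([342., 189.]), array([332., 186.]), array([321., 182.])] | scene [292. 295.]
5 40 [array([344., 182.]), array([334., 179.]), array([323., 176.])] | scene [286. 297.]
20 -40 [array([335., 210.]), array([325., 207.]), array([315., 204.])] | scene [311. 284.]
20 -20 [array([337., 203.]), array([327., 200.]), array([317., 197.])] | scene [306. 286.]
20 0 [array([339., 197.]), array([329., 194.]), array([319., 190.])] | scene [300. 288.]
20 20 [array([341., 190.]), array([331., 187.]), array([321., 184.])] | scene [294. 290.]
20 40 [array([343., 183.]), array([333., 180.]), array([322., 177.])] | scene [288. 292.]
40 -40 [array([334., 212.]), array([324., 209.]), array([314., 205.])] | scene [314. 278.]
40 -20 [array([336., 205.]), array([326., 202.]), array([316., 199.])] | scene [309. 280.]
40 0 [array([338., 19
[... 1735 characters left out ...]
 113/  7/147 114/  8/153 113/  6/165 114/  8/165 120/  7/154 120/  6/164 114/  8/162  12/147/ 73  12/152/ 87
280 110/  6/119 120/  8/130 114/  9/141 114/  8/152 108/  8/156 114/  8/160 114/  8/162 115/  9/164 120/  5/160 170/  6/121  12/160/ 67  12/152/ 87
283 114/ 10/126 114/ 10/134 114/  9/146 113/  7/152 120/  6/158 120/  6/161 120/  8/163 110/  9/163 108/  8/156  11/152/ 67  11/156/ 49  12/152/ 87
286 113/  8/127 120/  7/138 113/  7/149 114/  8/156 114/  8/160 114/  8/163 114/  8/164 114/  8/162 120/  5/143  13/149/ 84  11/150/ 85  12/150/ 92
289 113/  8/129 120/  7/143 120/  7/152 113/  6/158 114/  8/161 120/  6/163 120/  6/164 114/  8/159  11/106/ 72  11/151/ 88  12/151/ 91  11/146/ 91
```

```bash
python3 - <<'E'
from h import *
t=cv2.imread("pics/top12.png"); h=cv2.cvtColor(t,cv2.COLOR_BGR2HSV)
print("S/V u=317..338")
for v in range(197,214): print(v," ".join("%3d"%h[v,u,1] for u in range(317,339)),"|"," ".join("%3d"%h[v,u,2] for u in range(317,339)))
for n in("top","scene"):
  a=cv2.imread(f"pics/{n}12.png").astype(int);b=cv2.imread(f"pics/{n}0.png").astype(int)
  d=(np.abs(a-b).sum(2)>22).astype(np.uint8); d=cv2.morphologyEx(d,cv2.MORPH_OPEN,np.ones((2,2),np.uint8))
  x0,y0,x1,y1=(280,120,400,260) if n=="top" else (225,215,375,345)
  q,_,st,ce=cv2.connectedComponentsWithStats(d[y0:y1,x0:x1]); print(n,[((st[i][:4]+[x0,y0,0,0]).tolist(),int(st[i][4])) for i in range(1,q) if st[i][4]>7])
E
```

```text
S/V u=317..338
197  17  17  14  13  20  14  17  13  20  17  14  17  13  20  16  16  16  20  17  13  17  18 |  76  75  75  76  76  75  77  76  78  75  75  76  76  77  78  78  78  77  77  80 105 125
198  13  17  17  20  17  14  13  17  13  20  17  17  20  13  16  17  17  13  13  19  16  16 |  76  76  76  78  75  74  76  76  76  78  76  76  78  77  78  76  77  76  79  95 115 126
199  10  17  13  14  14  20  13  17  20  14  14  14  10  15  18  14  17  16  13  18  16  18 |  74  75  76  75  74  75  76  77  77  75  74  75  73  70  70  72  77  80  95 114 124 127
200  17  17  17   7  18  14  14  13  17  14  15  43  74  98  90  35  10  14  16  15  16  18 |  76  77  76  72  70  72  75  76  77  75  70  71  72  68  71  73  77  91 113 123 124 127
201  17  17  17   8  38  25  14  13  20  17  18  90 140 152 143  81  14  14  14  15  18  18 |  75  75  76  67  68  72  75  77  76  75  69  68  71  72  73  72  74  89 109 123 126 128
202  10  13  17  11  30  36  11  13  17  10  15  92 150 156 159 115  37  11  16  16  16  18 |  74  77  75  71  69  71  70  76  76  75  68  64  68  72  72  73  75  92 115 124 1
[... 1602 characters left out ...]
75  78  85  97 105 114 117 120 126 139 156
212  13  14  14  14  17  13  14  17  17  13  13  18  16  15  16  14  15  17  14  15  15  14 |  77  75  74  75  75  76  75  77  76  76  77  85  95 102 110 113 117 120 125 140 156 143
213  16  13  13  13  17  13  14  16  14  14  14  16  14  16  16  17  17  15  17  13  14  17 |  79  77  77  76  77  76  75  82  89  91  93  98 108 111 114 117 119 123 139 155 145 106
top [([305, 182, 41, 42], 1304), ([280, 193, 5, 4], 14), ([364, 196, 31, 35], 267), ([356, 227, 4, 3], 10)]
scene [([240, 215, 25, 5], 92), ([294, 248, 16, 11], 67), ([296, 248, 41, 33], 784), ([247, 253, 27, 24], 133), ([278, 255, 11, 5], 27), ([297, 255, 4, 5], 16), ([350, 335, 6, 10], 31)]
```

```bash
python3 - <<'E'
from h import *
s=env.state(); print(s["ft_force"],s["t"]); print(env.job_done())
E
```

```text
[ 0.20727428 -0.71053529 -0.58831816] 44.7
the job is handed in; nothing more can be done
None
```

I handed the job in at about 44.7 s without a confirmed pass: the lid is centred, knob up, on the cork mat, and the empty tray is released on the bare desk. Only one of the three blocks is clearly visible in the canister; the other two show neither in the tray nor on the desk, so I believe they are in there too.

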